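# Clamp a sample vial with the thumbwheel

## Task

Take the tall vial out of the orange rack and stand it in the open nest of the vial clamp. Then roll the clamp's thumbwheel with a fingertip, pressing it only lightly, until the jaw pad holds the vial firmly against the V, without overtightening. Let go, and leave the short vials, the wash bottle and the tip box where they are.

Things in the scene. Friction and masses are not known exactly. Their poses are not given: they have to be found in the camera images.
- tall_vial: the vial to clamp: amber glass cylinder 23 mm in diameter with a 20 mm aluminium cap, 75 mm tall in all (straight wall up to 58 mm, cap from 64 mm), about 40 g. Origin: centre of its underside, z up its axis. The other vials are only 46 mm tall. Its glass cracks if the jaw pad presses it with more than 18 N.
- short_vial_a: bystander: vial of the same diameter (23 mm), 46 mm tall, standing in another pocket of the rack; origin at the centre of its underside
- short_vial_b: bystander: as short_vial_a
- rack: orange plastic rack fixed to the bench, 56 mm (its x) by 190 mm (its y), 22 mm high, three round pockets 26 mm in diameter and 12 mm deep in a row along its y at -60, 0 and 60 mm; each holds a vial (underside 10 mm above the bench), in no fixed order. Origin: centre of its underside.
- clamp: vial clamp: block 70 mm (its x) by 170 mm (its y) by 34 mm, on a fixed steel plate with soft feet (it sinks 1 mm per 6 N). At its +y end (aluminium) is the nest, an open-topped slot 32 mm wide (x) ending at +y in an upright 90 degree V; at its -y end the thumbwheel's top stands out of the deck. Origin: its underside's centre, 8 mm above the bench. No push over 14 N by the fingers.
- nest_floor (a point): point on the flat nest floor, 16 mm above the bench, 26 mm below the deck, where the centre of the vial's underside lies once the pad has pushed it into the V; axes those of the clamp (V towards +y, jaw pad towards -y). A grip of 4 N holds the vial firmly, 5 to 10 N is ideal (the wheel by itself holds about 7 N and eases back to that).
- wheel_crown (a point): mean top of the rubber thumbwheel at mid width, 49 mm above the bench, 7 mm over the deck. The wheel (radius 20, width 12 mm, level axle along the clamp's x) is out of true: its top rises or falls up to 2.5 mm from this as it turns, so follow it by feel, pressing 5 to 9 N. Rolling it towards the clamp's +y (nest) closes the jaw about 1 mm per 5 mm of rim, in several strokes; it stays as left.
- pad: jaw pad, steel plate 24 mm wide and high, 8 mm thick; origin mid width on its face towards +y, 29 mm above the bench; axes those of the clamp. At the start 16.9 to 20.5 mm short of nest_floor along y; it stops 11.5 mm short, against the seated vial; then a spring behind it builds the grip: 4 N per 5 mm of rim. The rim drags 1 to 2 N at no grip, 0.8 N more per 4 N of grip.
- wash_bottle: bystander: white round bottle with blue cap, 68 mm in diameter, 170 mm tall; origin at the centre of its underside
- tip_box: bystander: white and yellow pipette tip box, 64 x 85 mm, 51 mm high; origin at the centre of its underside

How it is judged (in metres and radians):
On the way, in this order (a step that is already met when the one before it is completed fails the run):
1. the tall vial stands upright on the floor of the nest, let go (horizontal distance between tall_vial and nest_floor below 0.013 m and z of tall_vial in the frame of nest_floor below 0.003 m and angle between tall_vial's own z axis and vertical below 0.25 rad and contact force between the fingers and tall_vial below 0.1 N), for 0.2 s.
2. with the fingertip on the clamp's wheel, the jaw pad comes to press the vial with more than 3 N (contact force between the fingers and clamp above 0.5 N and contact force between pad and tall_vial above 3 N), for 0.05 s.
At the end, for the whole second after the job is handed in: the tall vial stands upright (within 0.06 rad) on the nest floor (within 2 mm), seated in the V (within 2.5 mm of its seat), at rest and held by the jaw pad with 3 to 18 N (horizontal distance between tall_vial and nest_floor below 0.0025 m and z of tall_vial in the frame of nest_floor below 0.002 m and angle between tall_vial's own z axis and vertical below 0.06 rad and contact force between pad and tall_vial between 3 and 18 N and linear speed of tall_vial below 0.01 m/s); the robot touches nothing.
It fails at once if the fingers push the clamp or its wheel with more than 14 N (contact force between the fingers and clamp above 14 N).
It fails at once if the jaw pad presses the vial with more than 18 N (overtightened) (contact force between pad and tall_vial above 18 N).
It fails at once if the tall vial is tipped over (angle between tall_vial's own z axis and vertical above 0.7 rad).
It fails at once if a bystander is disturbed by more than 15 mm (distance of any of short_vial_a, short_vial_b, wash_bottle, tip_box from where it was at the start of the episode above 0.015 m).
It also fails if it takes over 67 s, if anything falls off the work surface, if the arm or the gripper's body presses on something with over 40 N, if the wrist force passes 120 N, or if a joint passes its speed limit or range.

## Robot

A 7-joint arm with a two-finger parallel gripper is mounted at the origin on the work surface. World frame = base frame: x ahead of the robot, y to its left, z up, the work surface at z = 0. Lengths are in m, angles in degrees, forces in N, time in s.
With the tool pointing down it reaches from about 0.4 to 0.875 m from the base axis. Payload 6.5 kg.
Tool frame: the origin (TCP) lies on the centre line of the jaws, within the pads' length; the fingertips stand 14 mm ahead of it and the grasp point (between the pads) lies 5 mm behind it; z points along the fingers, y is the line along which they close (so a half turn about z gives the same grasp; the last joint's range is limited). The gripper opens to 88 mm and grips with 3 to 60 N. Pads are 18 mm wide; open, the fingers measure 123 mm over their backs; the gripper's body (75 mm by 187 mm) begins 45 mm behind the grasp point.
Start: joints at [71.436, 30.733, -0.252, 88.115, 0.149, 61.152, -4.079], TCP at [0.166, -0.629, 0.226] pointing down, gripper open.
Joint ranges: [-154.64, 154.64], [-21.42, 123.67], [-72.66, 72.17], [13.99, 137.28], [-74.86, 254.86], [10.95, 109.41], [-158.01, 158.01]. Speed limits (degrees/s): [136.94, 136.94, 180, 180, 180, 180, 180].

## Interface

Orientations are given as [roll, pitch, yaw] about the fixed x, y, z axes, in that order (R = Rz(yaw) Ry(pitch) Rx(roll)).
In Python, from plant import arm gives the robot as it stands.
- The arm moves only by the shell command python3 -m crank 'ROWS' [OPENING]. ROWS is JSON, a list of rows, each an object of numbers: "dx", "dy", "dz": the shift along the tool's x, y, z in cm; "rx", "ry", "rz": the turn, a rotation vector about the tool's x, y, z in rad. In form: [{"dx": .., "dy": .., "dz": .., "rx": .., "ry": .., "rz": ..}, ...]. A call has 1 to 20 rows; each row is the pose to reach, as a shift and turn from the pose commanded when the call began, along the tool's axes at that moment; what a row does not reach only later rows make up. A row lasts 1/12 s, in which the tool goes at most 41.7 mm and 7.16 degrees, less where a joint would pass 70% of its speed; a pose out of reach is approached as far as the arm can. A call with a gripper value outside its range is refused whole. OPENING is the finger opening in cm, from 0 to 8.81, set as the call begins (- or left out, the last holds). The fingers move at their own pace and stop on an object; the grip force is fixed at half the most. Time passes only in rows, so rows that repeat a pose let the fingers close. It gives the time, the measured TCP pose, the force, the opening and the grip force at its end, in the units of the state.
- arm.observe(): the state, without advancing time (a new reading comes with each control period).
- arm.get_image(name): name is "scene" or "top" or "wrist"; returns a dict with "pixels" (480x640x3 uint8, blue, green, red), "fx", "fy", "cx", "cy" (pixels), "k1" (the pictures are not rectified: a ray, as slopes to the right and down, at radius r is drawn at 1 + k1 r^2 times it, then the intrinsics apply), "xyz" and "orientation" of the camera in the world. Camera axes: x right, y up, looking along -z (the intrinsics and any distortion apply to the point x, -y, -z); pixel columns grow to the right and rows downward; lengths in m; the calibration is good to about 2 mm. A picture is of the moment at which its call begins. There is no depth.
- arm.sign_off(): hands the job in; it is judged then, once.
The state is a dict: "clock": time; "qpos": joint angles; "qvel": joint speeds; "joint_torque": joint torques, N m; "eef_pos": TCP position; "tool_rot": TCP orientation; "wrist_force": force on the tool from outside, world axes, zero at the start; "ft_torque": the same for the moment, N m; "grip_width": finger opening in m; "finger_force": force on a finger pad.
Only numpy, scipy, OpenCV 4.12 (cv2) and the standard library are available. Lean on these libraries where they do the work, as an engineer would, in place of code of your own. Each camera call takes 0.05 s, during which the arm holds its last target. There are 200 camera calls.

## Working session

There is one attempt and no reset: what is moved stays moved. The work goes in short steps, Python scripts to look and compute and a shell command to move; the robot and the scene stay as the last step left them, time stands still between calls to the robot, and variables do not carry over. Pictures are saved under pics/ and viewed, at most 10 in all, crops included, and the job is handed in when it is done.

```bash
ls; mkdir -p pics; python3 - <<'E'
from plant import arm
import cv2
print(arm.observe())
for n in ["scene","top"]:
    d=arm.get_image(n); cv2.imwrite(f"pics/{n}0.png",d["pixels"]); print({k:v for k,v in d.items() if k!="pixels"})
E
```

```text
pics
{'clock': 0.0, 'qpos': array([71.43583141, 30.77777039, -0.2531289 , 88.16954797,  0.15106299,
       61.15060264, -4.07889404]), 'qvel': array([-0.00992122, -0.06767426, -0.0345846 , -0.08951727, -0.09329235,
        0.02805348,  0.03748675]), 'joint_torque': array([-2.50937564e-04, -5.70977819e+01,  9.90646519e-01, -2.51599610e+01,
       -5.62842109e-02,  1.79020234e-02,  1.82252766e-04]), 'eef_pos': array([ 0.16552505, -0.62792816,  0.22524403]), 'tool_rot': array([-1.79902842e+02,  9.59729414e-03,  1.47758733e+01]), 'wrist_force': array([0.04814128, 0.63306407, 0.15936776]), 'ft_torque': array([ 0.05414251,  0.02692749, -0.06702684]), 'finger_force': 0.0, 'grip_width': 0.08837410727991823}
{'fx': 574.7810354482178, 'fy': 574.7810354482178, 'cx': 316.8040494268128, 'cy': 238.39517369434938, 'k1': -0.09715262189232896, 'xyz': array([ 1.21472768, -0.39240536,  0.52963256]), 'orientation': array([57.29661947, -1.24213153, 57.22107178])}
{'fx': 559.6320254562946, 'fy': 559.6320254562946, 'cx': 315.54602152700375, 'cy': 242.0211220929435, 'k1': -0.008638696838033083, 'xyz': array([0.47127157, 0.03208444, 0.90357032]), 'orientation': array([ 10.30956389,  -1.62805714, -90.95881762])}
```

View pics/top0.png

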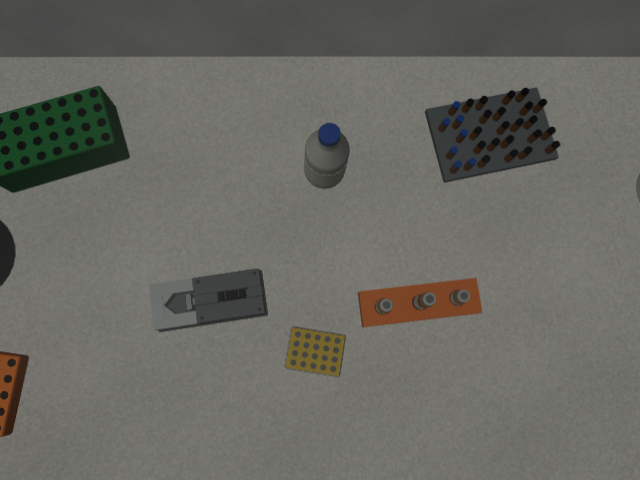

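View pics/scene0.png

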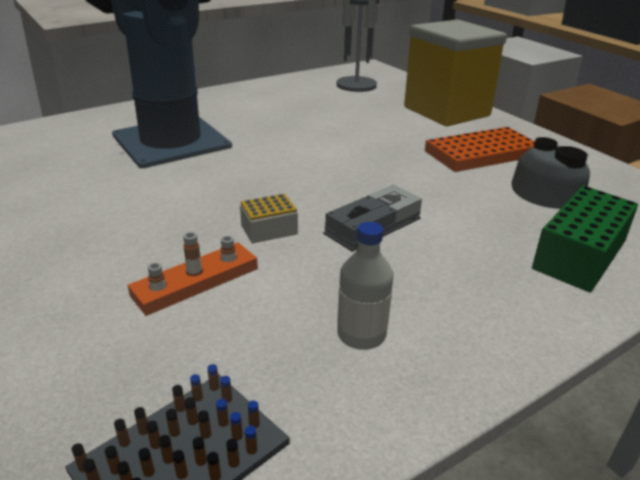

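The top view shows the orange rack at (420,302), with the tall vial in its middle pocket (cap at 428,298). The clamp is at (208,300), nest to the left and wheel at (232,295). The tip box is at (315,351) and the bottle at (327,155). The scene view confirms that the middle vial is the tall one.

```bash
cat > h.py <<'E'
import numpy as np, cv2
from scipy.spatial.transform import Rotation as R
def rays(d,px):
    K=np.array([[d["fx"],0,d["cx"]],[0,d["fy"],d["cy"]],[0,0,1.]])
    n=cv2.undistortPoints(np.array(px,float).reshape(-1,1,2),K,np.array([d["k1"],0,0,0,0.])).reshape(-1,2)
    v=np.c_[n[:,0],-n[:,1],-np.ones(len(n))]
    return R.from_euler("xyz",d["orientation"],degrees=True).apply(v)
def onplane(d,px,z):
    v=rays(d,px); c=np.array(d["xyz"]); return c+v*((z-c[2])/v[:,2])[:,None]
def project(d,P):
    p=R.from_euler("xyz",d["orientation"],degrees=True).inv().apply(np.atleast_2d(P)-d["xyz"])
    s=np.c_[p[:,0],-p[:,1]]/-p[:,2:]; s=s*(1+d["k1"]*(s**2).sum(1))[:,None]
    return s*[d["fx"],d["fy"]]+[d["cx"],d["cy"]]
def big(mask):
    c,_=cv2.findContours(mask.astype(np.uint8),cv2.RETR_EXTERNAL,cv2.CHAIN_APPROX_NONE)
    return sorted(c,key=cv2.contourArea,reverse=True)
E
python3 - <<'E'
from plant import arm
from h import *
d=arm.get_image("top"); im=d["pixels"]
hsv=cv2.cvtColor(im,cv2.COLOR_BGR2HSV)
m=(hsv[...,0]<15)&(hsv[...,1]>150)&(hsv[...,2]>80); m[:,:100]=0; m[:220]=0
c=big(m)[0]; P=onplane(d,c.reshape(-1,2),.022)[:,:2].astype(np.float32)
print("rack",cv2.minAreaRect(P))
print("caps tall",onplane(d,[[428,298]],.075+.010),"short",onplane(d,[[386,305],[462,296]],.056))
print("nest/wheel approx",onplane(d,[[180,303],[232,295]],.042))
b=onplane(d,[[193,277],[263,269],[266,316],[198,326],[150,285],[157,329]],.042);print(b)
print("tipbox",onplane(d,[[291,328],[346,333],[340,375],[286,368]],.051)[:,:2])
print("bottle",onplane(d,[[329,134]],.17))
cv2.imwrite("pics/c1.png",cv2.resize(im[255:345,140:275],None,fx=5,fy=5,interpolation=cv2.INTER_CUBIC)*1)
E
```

```text
rack ((0.5333393216133118, -0.15875667333602905), (0.0542299784719944, 0.1899639368057251), 5.7605085372924805)
caps tall [[ 0.53429766 -0.15760602  0.085     ]] short [[ 0.52689374 -0.099726    0.056     ]
 [ 0.53879962 -0.21671729  0.056     ]]
nest/wheel approx [[0.53548485 0.21339899 0.042     ]
 [0.54657857 0.13446432 0.042     ]]
[[0.5751036  0.19454187 0.042     ]
 [0.58612937 0.08704578 0.042     ]
 [0.51383312 0.08248849 0.042     ]
 [0.5003274  0.18537129 0.042     ]
 [0.56363849 0.25982901 0.042     ]
 [0.49677554 0.24696753 0.042     ]]
tipbox [[ 0.49487946  0.04442598]
 [ 0.48610224 -0.03832625]
 [ 0.42455968 -0.02776233]
 [ 0.43617143  0.05238376]]
bottle [[ 0.75598529 -0.01214803  0.17      ]]
```

View pics/c1.png

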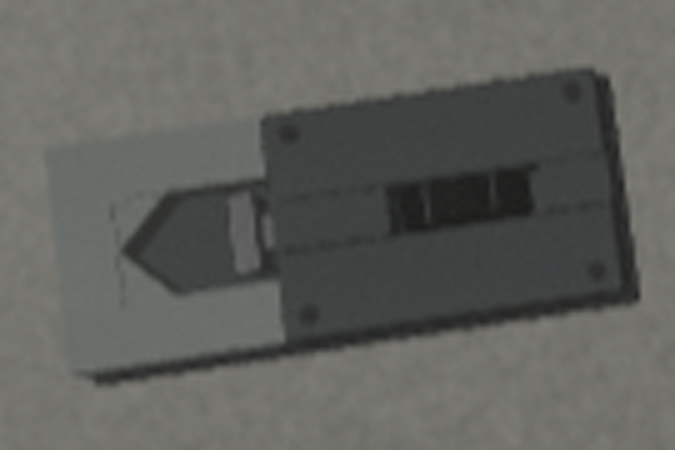

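The crop shows the V apex at about top-view pixel (164,305), the pad at about (189,302) and the wheel slot centred at about (232,295). Moving above the tall vial now.

```bash
python3 -m crank '[{"dx":12,"dy":-9,"rz":0.05},{"dx":24,"dy":-18,"rz":0.1},{"dx":36,"dy":-27,"rz":0.157},{"dx":47.6,"dy":-36.1,"rz":0.157},{"dx":47.6,"dy":-36.1,"rz":0.157},{"dx":47.6,"dy":-36.1,"rz":0.157},{"dx":47.6,"dy":-36.1,"rz":0.157},{"dx":47.6,"dy":-36.1,"rz":0.157},{"dx":47.6,"dy":-36.1,"rz":0.157},{"dx":47.6,"dy":-36.1,"rz":0.157},{"dx":47.6,"dy":-36.1,"rz":0.157},{"dx":47.6,"dy":-36.1,"rz":0.157},{"dx":47.6,"dy":-36.1,"rz":0.157},{"dx":47.6,"dy":-36.1,"rz":0.157},{"dx":47.6,"dy":-36.1,"rz":0.157},{"dx":47.6,"dy":-36.1,"rz":0.157},{"dx":47.6,"dy":-36.1,"rz":0.157},{"dx":47.6,"dy":-36.1,"rz":0.157},{"dx":47.6,"dy":-36.1,"rz":0.157},{"dx":47.6,"dy":-36.1,"rz":0.157}]' 4.2
python3 - <<'E'
from plant import arm
from h import *
d=arm.get_image("wrist"); cv2.imwrite("pics/w1.png",d["pixels"]); print({k:v for k,v in d.items() if k!="pixels"})
o=arm.observe();print(o["qpos"],o["eef_pos"],o["tool_rot"])
print(project(d,[[.5333,-.1588,.085],[.5269,-.0997,.056]]))
E
```

```text
{'fx': 362.08333978455494, 'fy': 362.08333978455494, 'cx': 322.40032194747965, 'cy': 237.44316148127555, 'k1': -0.05428861530349765, 'xyz': array([ 0.23525726, -0.60899222,  0.38344924]), 'orientation': array([-1.62972548e+01,  5.25414710e-02, -7.52785995e+01])}
[71.43651742 30.76039019 -0.25343551 88.14782116  0.14902374 61.15303224
 -4.07980375] [ 0.16560559 -0.62814733  0.22558844] [-1.79939298e+02  5.16786256e-03  1.47735007e+01]
[[  45.22943897 -125.2724358 ]
 [  -9.23218038 -148.74584625]]validation failed for argument at $[0]...
```

View pics/w1.png

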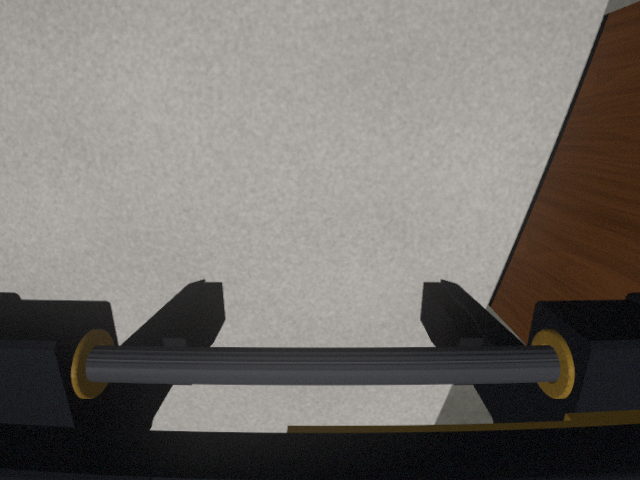

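The call was refused and the arm hasn't moved. This wrist view shows only the bench. The rows probably need all six keys.

```bash
python3 -m crank '[{"dx":12,"dy":-9,"dz":0,"rx":0,"ry":0,"rz":0.05},{"dx":47.6,"dy":-36.1,"dz":0,"rx":0,"ry":0,"rz":0.157},{"dx":47.6,"dy":-36.1,"dz":0,"rx":0,"ry":0,"rz":0.157},{"dx":47.6,"dy":-36.1,"dz":0,"rx":0,"ry":0,"rz":0.157},{"dx":47.6,"dy":-36.1,"dz":0,"rx":0,"ry":0,"rz":0.157},{"dx":47.6,"dy":-36.1,"dz":0,"rx":0,"ry":0,"rz":0.157},{"dx":47.6,"dy":-36.1,"dz":0,"rx":0,"ry":0,"rz":0.157},{"dx":47.6,"dy":-36.1,"dz":0,"rx":0,"ry":0,"rz":0.157},{"dx":47.6,"dy":-36.1,"dz":0,"rx":0,"ry":0,"rz":0.157},{"dx":47.6,"dy":-36.1,"dz":0,"rx":0,"ry":0,"rz":0.157},{"dx":47.6,"dy":-36.1,"dz":0,"rx":0,"ry":0,"rz":0.157},{"dx":47.6,"dy":-36.1,"dz":0,"rx":0,"ry":0,"rz":0.157},{"dx":47.6,"dy":-36.1,"dz":0,"rx":0,"ry":0,"rz":0.157},{"dx":47.6,"dy":-36.1,"dz":0,"rx":0,"ry":0,"rz":0.157},{"dx":47.6,"dy":-36.1,"dz":0,"rx":0,"ry":0,"rz":0.157},{"dx":47.6,"dy":-36.1,"dz":0,"rx":0,"ry":0,"rz":0.157},{"dx":47.6,"dy":-36.1,"dz":0,"rx":0,"ry":0,"rz":0.157},{"dx":47.6,"dy":-36.1,"dz":0,"rx":0,"ry":0,"rz":0.157},{"dx":47.6,"dy":-36.1,"dz":0,"rx":0,"ry":0,"rz":0.157},{"dx":47.6,"dy":-36.1,"dz":0,"rx":0,"ry":0,"rz":0.157}]' 4.2
python3 - <<'E'
from plant import arm
from h import *
d=arm.get_image("wrist"); cv2.imwrite("pics/w2.png",d["pixels"]); print(d["xyz"],d["orientation"])
o=arm.observe();print(o["qpos"],o["eef_pos"],o["tool_rot"])
print(project(d,[[.5333,-.1588,.085],[.5269,-.0997,.056]]))
E
```

```text
clock: 1.87
eef_pos: [0.5331, -0.1597, 0.2261]
tool_rot: [180.0, 0.0, 5.6]
wrist_force: [-0.2, 0.3, -0.2]
grip_width: 0.0418
finger_force: 0.0
[ 0.60477666 -0.15168609  0.38407277] [-1.63149206e+01 -6.71430080e-02 -8.44322035e+01]
[ 20.38244812  22.09974487 -10.70056121 102.05809908   4.8524503
  56.29326801 -76.60231102] [ 0.53324757 -0.15947895  0.22615439] [1.79973806e+02 1.57859473e-02 5.64372846e+00]
[[322.15868208 219.67500253]
 [258.0503672  213.08144977]]
```

View pics/w2.png

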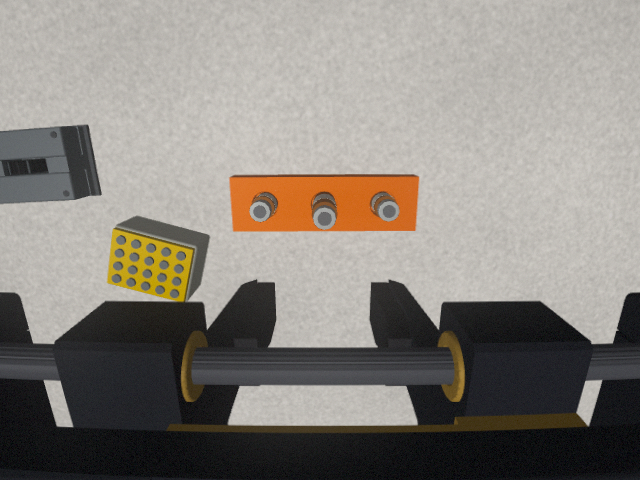

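The wrist view shows the tall cap at (324,217), within 2–3 px of the prediction. Descending, then gripping.

```bash
python3 -m crank '[{"dx":0.1,"dy":0,"dz":3,"rx":0,"ry":0,"rz":0},{"dx":0.1,"dy":0,"dz":6,"rx":0,"ry":0,"rz":0},{"dx":0.1,"dy":0,"dz":9,"rx":0,"ry":0,"rz":0},{"dx":0.1,"dy":0,"dz":12,"rx":0,"ry":0,"rz":0},{"dx":0.1,"dy":0,"dz":14,"rx":0,"ry":0,"rz":0},{"dx":0.1,"dy":0,"dz":15.5,"rx":0,"ry":0,"rz":0},{"dx":0.1,"dy":0,"dz":16.5,"rx":0,"ry":0,"rz":0},{"dx":0.1,"dy":0,"dz":17,"rx":0,"ry":0,"rz":0},{"dx":0.1,"dy":0,"dz":17,"rx":0,"ry":0,"rz":0},{"dx":0.1,"dy":0,"dz":17,"rx":0,"ry":0,"rz":0}]'
python3 -m crank '[{"dx":0,"dy":0,"dz":0,"rx":0,"ry":0,"rz":0},{"dx":0,"dy":0,"dz":0,"rx":0,"ry":0,"rz":0},{"dx":0,"dy":0,"dz":0,"rx":0,"ry":0,"rz":0},{"dx":0,"dy":0,"dz":0,"rx":0,"ry":0,"rz":0},{"dx":0,"dy":0,"dz":0,"rx":0,"ry":0,"rz":0},{"dx":0,"dy":0,"dz":0,"rx":0,"ry":0,"rz":0},{"dx":0,"dy":0,"dz":0,"rx":0,"ry":0,"rz":0},{"dx":0,"dy":0,"dz":0,"rx":0,"ry":0,"rz":0}]' 1.8
```

```text
clock: 2.75
eef_pos: [0.5354, -0.1583, 0.0568]
tool_rot: [180.0, -0.1, 5.8]
wrist_force: [0.3, 0.2, 0.1]
grip_width: 0.0423
finger_force: 0.0
clock: 3.42
eef_pos: [0.5355, -0.1582, 0.0566]
tool_rot: [180.0, -0.1, 5.8]
wrist_force: [-0.0, -1.5, 5.8]
grip_width: 0.0186
finger_force: 30.1
```

```bash
python3 - <<'E'
from plant import arm
from h import *
o=arm.observe();print(o["grip_width"],o["finger_force"],o["wrist_force"],o["eef_pos"])
d=arm.get_image("wrist"); a=d["pixels"][150:480,200:450]
s=arm.get_image("scene"); b=s["pixels"][200:330,110:290]
cv2.imwrite("pics/g1.png",np.hstack([cv2.resize(a,(400,520)),cv2.resize(b,(400,290),interpolation=2)[:520] if 0 else cv2.copyMakeBorder(cv2.resize(b,(400,290)),0,230,0,0,0)]))
E
```

```text
0.018550057371507746 30.0727389450185 [-0.03108772 -1.48922363  5.80462519] [ 0.53549662 -0.15824323  0.05658835]
```

View pics/g1.png

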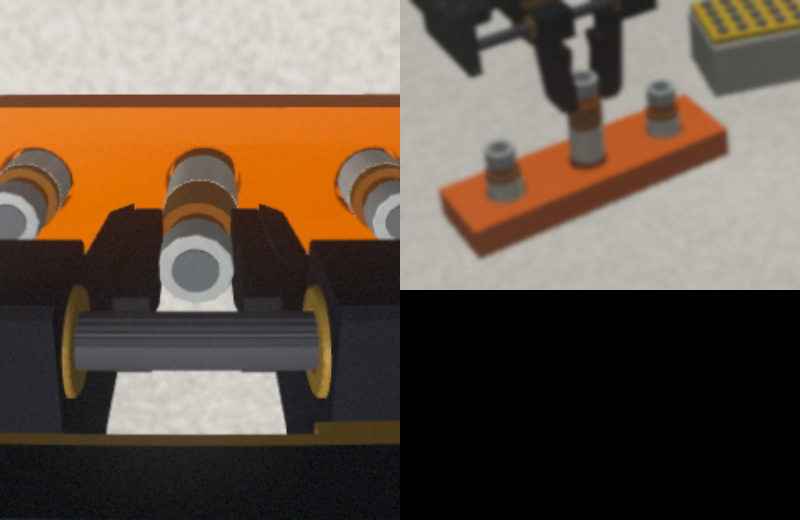

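The vial is between the fingers, but 18.6 mm is narrower than its 23 mm wall. Measuring where the cap sits relative to the jaws.

```bash
python3 - <<'E'
from plant import arm
from h import *
d=arm.get_image("wrist"); o=arm.observe()
T=R.from_euler("xyz",o["tool_rot"],degrees=True)
for px,z in [((322.5,322),.085),((325,249),.022)]:
    p=onplane(d,[px],z); print(p, T.inv().apply(p-o["eef_pos"])*1e3)
print(project(d,[o["eef_pos"]+T.apply([0,0,.014]),o["eef_pos"]+T.apply([.009,.0093,.014]),o["eef_pos"]+T.apply([.009,-.0093,.014])]))
print(o["ft_torque"],o["joint_torque"])
E
```

```text
[[ 0.53424601 -0.15745006  0.085     ]] [[ -1.12929878  -0.88596578 -28.43957957]]
[[ 0.54462647 -0.15790233  0.022     ]] [[ 9.08992453  0.57614236 34.57143749]]
[[324.15515629 278.36059237]
 [342.57573634 261.81428318]
 [305.75072262 261.85429647]]
[-0.10493632 -0.00363155  0.04018494] [-3.50167025e-01 -5.05058527e+01 -1.47754993e+00 -1.55084360e+01
 -1.37874819e-01 -7.04196584e-02 -9.43122468e-04]
```

```bash
python3 -m crank '[{"dx":0,"dy":0,"dz":-1,"rx":0,"ry":0,"rz":0},{"dx":0,"dy":0,"dz":-2,"rx":0,"ry":0,"rz":0},{"dx":0,"dy":0,"dz":-4,"rx":0,"ry":0,"rz":0},{"dx":0,"dy":0,"dz":-6,"rx":0,"ry":0,"rz":0},{"dx":0,"dy":0,"dz":-8,"rx":0,"ry":0,"rz":0},{"dx":0,"dy":0,"dz":-9,"rx":0,"ry":0,"rz":0},{"dx":0,"dy":0,"dz":-9,"rx":0,"ry":0,"rz":0},{"dx":0,"dy":0,"dz":-9,"rx":0,"ry":0,"rz":0}]'
python3 - <<'E'
from plant import arm
from h import *
d=arm.get_image("top")
f=lambda l:onplane(d,[[140+x/5-.4,255+y/5-.4] for x,y in l],.042)[:,:2]
U=f([(45,150),(595,70)]);L=f([(75,372),(625,292)]);A,W=f([(122,250),(458,198)]);E=U.mean(0)
for Q in(U,L):
    v=Q[0]-Q[1];print(Q,np.degrees(np.arctan2(-v[0],v[1])),np.linalg.norm(v))
print("apex",A,"wheel",W,"apex-wheel yaw",np.degrees(np.arctan2(-(A-W)[0],(A-W)[1])),np.linalg.norm(A-W))
ax=(A-W)/np.linalg.norm(A-W);print("nest",A-ax*.01626, "endmid",(U[0]+L[0])/2,"farmid",(U[1]+L[1])/2)
w=arm.get_image("wrist");cv2.imwrite("pics/w3.png",w["pixels"])
E
```

```text
clock: 4.23
eef_pos: [0.5349, -0.158, 0.1463]
tool_rot: [180.0, -0.0, 5.8]
wrist_force: [-0.1, 0.6, -0.7]
grip_width: 0.0187
finger_force: 30.0
[[0.56428183 0.2619819 ]
 [0.58684077 0.09384055]] 7.6415409068407145 0.16964792123605502
[[0.49683049 0.25057249]
 [0.51841261 0.08461609]] 7.409555131482437 0.1673538568274538
apex [0.53339827 0.23758115] wheel [0.54782178 0.13569834] apex-wheel yaw 8.057794410443666 0.10289871071217413
nest [0.53567746 0.22148168] endmid [0.53055616 0.25627719] farmid [0.55262669 0.08922832]
```

```bash
python3 -m crank '[{"dx":0.3,"dy":-3,"dz":0,"rx":0,"ry":0,"rz":0},{"dx":0.7,"dy":-6.5,"dz":0,"rx":0,"ry":0,"rz":-0.033},{"dx":1.1,"dy":-10,"dz":0,"rx":0,"ry":0,"rz":-0.033},{"dx":1.5,"dy":-13.5,"dz":0,"rx":0,"ry":0,"rz":-0.033},{"dx":1.8,"dy":-17,"dz":0,"rx":0,"ry":0,"rz":-0.033},{"dx":2.2,"dy":-20.5,"dz":0,"rx":0,"ry":0,"rz":-0.033},{"dx":2.5,"dy":-24,"dz":0,"rx":0,"ry":0,"rz":-0.033},{"dx":2.9,"dy":-27.5,"dz":0,"rx":0,"ry":0,"rz":-0.033},{"dx":3.2,"dy":-31,"dz":0,"rx":0,"ry":0,"rz":-0.033},{"dx":3.6,"dy":-34,"dz":0,"rx":0,"ry":0,"rz":-0.033},{"dx":3.8,"dy":-36,"dz":0,"rx":0,"ry":0,"rz":-0.033},{"dx":3.9,"dy":-37,"dz":0,"rx":0,"ry":0,"rz":-0.033},{"dx":3.9,"dy":-37.5,"dz":0,"rx":0,"ry":0,"rz":-0.033},{"dx":3.9,"dy":-37.5,"dz":0,"rx":0,"ry":0,"rz":-0.033},{"dx":3.9,"dy":-37.5,"dz":0,"rx":0,"ry":0,"rz":-0.033},{"dx":3.9,"dy":-37.5,"dz":0,"rx":0,"ry":0,"rz":-0.033}]'
python3 - <<'E'
from plant import arm
from h import *
d=arm.get_image("wrist"); o=arm.observe(); print(o["qpos"])
cv2.imwrite("pics/w4.png",cv2.resize(d["pixels"][100:400,150:500],None,fx=2,fy=2,interpolation=2))
print(project(d,[[.5334,.2376,.042],[.5355,.2215,.016],[.5478,.1357,.049],[.56428,.262,.042],[.4968,.2506,.042]]))
E
```

```text
clock: 5.67
eef_pos: [0.5363, 0.2168, 0.1458]
tool_rot: [179.9, 0.0, 7.5]
wrist_force: [0.1, 0.7, -0.2]
grip_width: 0.0187
finger_force: 30.0
[ -15.96222057   30.22592806  -14.05340273  102.35413719    9.44720704
   48.6023422  -116.92575541]
[[295.32204479 231.91569771]
 [317.36616777 223.45842773]
 [434.81846167 233.05611514]
 [266.56741009 187.02419798]
 [273.59945832 274.8165217 ]]
```

View pics/w4.png

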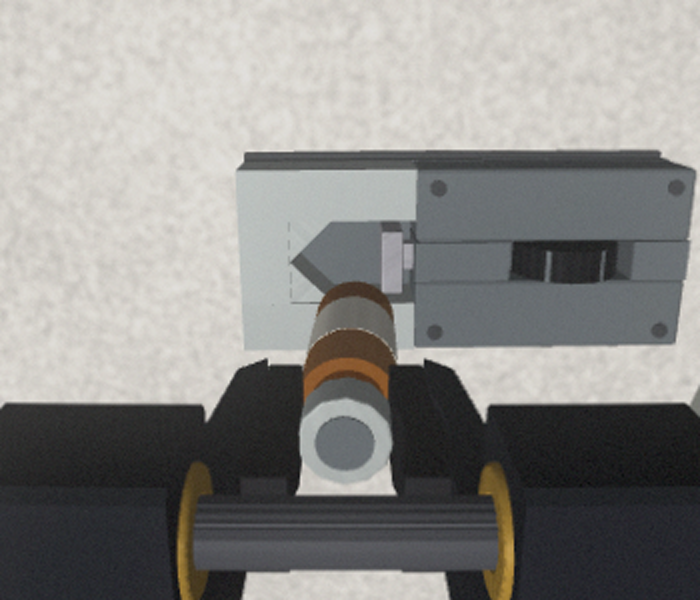

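The V apex is seen at wrist pixel (295.5,230.5) against (295,232) predicted, so the clamp position holds. The vial sits about 2 mm to −x of the tool, so I'll correct for that and descend.

```bash
python3 -m crank '[{"dx":0.23,"dy":-0.2,"dz":0.5,"rx":0,"ry":0,"rz":0},{"dx":0.23,"dy":-0.2,"dz":2,"rx":0,"ry":0,"rz":0},{"dx":0.23,"dy":-0.2,"dz":3.5,"rx":0,"ry":0,"rz":0},{"dx":0.23,"dy":-0.2,"dz":4.5,"rx":0,"ry":0,"rz":0},{"dx":0.23,"dy":-0.2,"dz":4.7,"rx":0,"ry":0,"rz":0},{"dx":0.23,"dy":-0.2,"dz":4.7,"rx":0,"ry":0,"rz":0},{"dx":0.23,"dy":-0.2,"dz":4.7,"rx":0,"ry":0,"rz":0}]'
python3 - <<'E'
from plant import arm
from h import *
d=arm.get_image("wrist"); o=arm.observe(); print(o["eef_pos"])
cv2.imwrite("pics/w5.png",cv2.resize(d["pixels"][150:400,150:500],None,fx=2,fy=2,interpolation=2))
t=arm.get_image("top"); cv2.imwrite("pics/t5.png",t["pixels"])
E
```

```text
clock: 6.3
eef_pos: [0.5384, 0.2214, 0.0995]
tool_rot: [-180.0, -0.0, 7.7]
wrist_force: [0.3, 0.3, 0.0]
grip_width: 0.0188
finger_force: 30.0
[0.53854271 0.22152881 0.09977213]
```

View pics/w5.png

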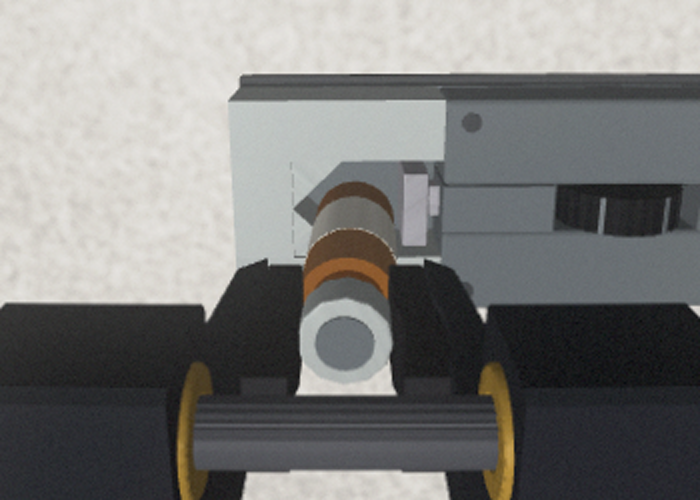

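The vial bottom is hovering over the nest at view (356,183), with the apex at (294,208) and the pad at about (403,205). Checking the offsets numerically.

```bash
python3 - <<'E'
from plant import arm
from h import *
d=arm.get_image("wrist"); o=arm.observe()
T=R.from_euler("xyz",[180,0,7.7],degrees=True)
g=lambda u,v,z:T.inv().apply(onplane(d,[[150+u/2,150+v/2]],z)-o["eef_pos"])[0]*1e3
zb=o["eef_pos"][2]-.0466
print("bottom far edge",g(356,182.5,zb),"L",g(318,205,zb),"R",g(394,205,zb))
print("cap",g(345,343,zb+.075)); print("apex",g(294,208.5,.042),"pad face",g(403,205,.041))
print("slot walls",g(380,161,.042))
E
```

```text
bottom far edge [10.07586578  2.43763974 46.6       ] L [ 3.08970247 -8.86764033 46.6       ] R [ 3.05040999 13.78465928 46.6       ]
cap [ -0.899327    -0.85830504 -28.4       ]
apex [ -1.85925051 -16.88757073  57.88989308] pad face [-1.09129007 17.50602935 58.88989308]
slot walls [13.58959839 10.01222099 57.88989308]
```

The bottom is 3 mm short of the seat and within 1 mm of the axis. Lowering it.

```bash
python3 -m crank '[{"dx":0,"dy":0,"dz":1,"rx":0,"ry":0,"rz":0},{"dx":0,"dy":0,"dz":2,"rx":0,"ry":0,"rz":0},{"dx":0,"dy":0,"dz":2.8,"rx":0,"ry":0,"rz":0},{"dx":0,"dy":0,"dz":3.3,"rx":0,"ry":0,"rz":0},{"dx":0,"dy":0,"dz":3.5,"rx":0,"ry":0,"rz":0},{"dx":0,"dy":0,"dz":3.5,"rx":0,"ry":0,"rz":0},{"dx":0,"dy":0,"dz":3.5,"rx":0,"ry":0,"rz":0}]'
python3 -m crank '[{"dx":0,"dy":0,"dz":0.1,"rx":0,"ry":0,"rz":0},{"dx":0,"dy":0,"dz":0.1,"rx":0,"ry":0,"rz":0},{"dx":0,"dy":0,"dz":0.1,"rx":0,"ry":0,"rz":0}]'
```

```text
clock: 7.03
eef_pos: [0.538, 0.2214, 0.064]
tool_rot: [-180.0, 0.0, 7.7]
wrist_force: [0.8, -0.6, -0.5]
grip_width: 0.0187
finger_force: 30.0
clock: 7.28
eef_pos: [0.5382, 0.2214, 0.0634]
tool_rot: [-180.0, -0.0, 7.7]
wrist_force: [0.1, 1.0, -0.7]
grip_width: 0.0187
finger_force: 30.0
```

```bash
python3 -m crank '[{"dx":0,"dy":0,"dz":0.05,"rx":0,"ry":0,"rz":0},{"dx":0,"dy":0,"dz":0.05,"rx":0,"ry":0,"rz":0},{"dx":0,"dy":0,"dz":0.05,"rx":0,"ry":0,"rz":0}]'
python3 -m crank '[{"dx":0,"dy":0,"dz":0.05,"rx":0,"ry":0,"rz":0},{"dx":0,"dy":0,"dz":0.05,"rx":0,"ry":0,"rz":0},{"dx":0,"dy":0,"dz":0.05,"rx":0,"ry":0,"rz":0}]'
```

```text
clock: 7.53
eef_pos: [0.5381, 0.2214, 0.0628]
tool_rot: [-180.0, -0.0, 7.7]
wrist_force: [-0.4, -0.8, 0.6]
grip_width: 0.0186
finger_force: 30.0
clock: 7.78
eef_pos: [0.5383, 0.2214, 0.0624]
tool_rot: [-180.0, -0.0, 7.7]
wrist_force: [0.3, -0.0, 2.2]
grip_width: 0.0188
finger_force: 30.0
```

```bash
python3 -m crank '[{"dx":0,"dy":0,"dz":0,"rx":0,"ry":0,"rz":0},{"dx":0,"dy":0,"dz":0,"rx":0,"ry":0,"rz":0},{"dx":0,"dy":0,"dz":0,"rx":0,"ry":0,"rz":0},{"dx":0,"dy":0,"dz":0,"rx":0,"ry":0,"rz":0},{"dx":0,"dy":0,"dz":0,"rx":0,"ry":0,"rz":0},{"dx":0,"dy":0,"dz":0,"rx":0,"ry":0,"rz":0},{"dx":0,"dy":0,"dz":0,"rx":0,"ry":0,"rz":0},{"dx":0,"dy":0,"dz":0,"rx":0,"ry":0,"rz":0}]' 4.0
python3 -m crank '[{"dx":0,"dy":0,"dz":-0.5,"rx":0,"ry":0,"rz":0},{"dx":0,"dy":0,"dz":-2,"rx":0,"ry":0,"rz":0},{"dx":0,"dy":0,"dz":-5,"rx":0,"ry":0,"rz":0},{"dx":0,"dy":0,"dz":-8,"rx":0,"ry":0,"rz":0},{"dx":0,"dy":0,"dz":-9,"rx":0,"ry":0,"rz":0},{"dx":0,"dy":0,"dz":-9,"rx":0,"ry":0,"rz":0},{"dx":0,"dy":0,"dz":-9,"rx":0,"ry":0,"rz":0}]'
python3 - <<'E'
from plant import arm
from h import *
d=arm.get_image("wrist"); o=arm.observe(); print(o["eef_pos"])
cv2.imwrite("pics/w6.png",cv2.resize(d["pixels"][100:350,150:500],None,fx=2,fy=2,interpolation=2))
E
```

```text
clock: 8.45
eef_pos: [0.538, 0.2213, 0.0621]
tool_rot: [180.0, 0.0, 7.7]
wrist_force: [0.5, 0.0, -0.3]
grip_width: 0.0403
finger_force: 0.0
clock: 9.03
eef_pos: [0.538, 0.2212, 0.1521]
tool_rot: [-180.0, -0.0, 7.7]
wrist_force: [0.6, 0.3, 0.2]
grip_width: 0.0397
finger_force: 0.0
[0.53728441 0.22088323 0.15109396]
```

View pics/w6.png

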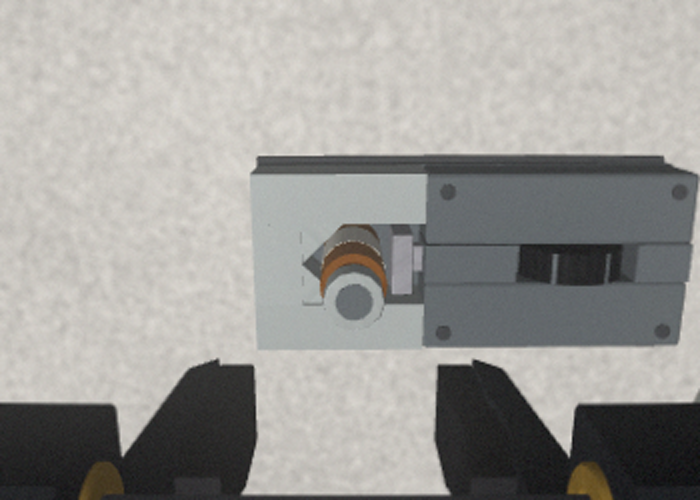

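The vial stands upright in the nest, with its cap at view (353,302) and the pad gap visible. The wheel slot is centred at about (576,264), spanning 517–635.

```bash
python3 - <<'E'
from plant import arm
from h import *
d=arm.get_image("wrist"); o=arm.observe()
T=R.from_euler("xyz",[180,0,7.7],degrees=True)
g=lambda u,v,z:onplane(d,[[150+u/2,100+v/2]],z)[0]
for n,p in dict(slot=g(576,264,.042),apex=g(302,263,.042),cap=g(353,302,.091),padface=g(392,264,.041)).items():
    print(n,p,T.inv().apply(p-o["eef_pos"])*100)
print("wheel(top)",T.inv().apply(np.array([.5478,.1357,.049])-o["eef_pos"])*100, o["eef_pos"])
E
```

```text
slot [0.54723732 0.13322924 0.042     ] [-0.15237819  8.8111149  10.85829314]
apex [0.53368256 0.23770586 0.042     ] [-0.0957898  -1.72395718 10.85829314]
cap [0.53686734 0.21904742 0.091     ] [-0.03018094  0.16773406  5.95829314]
padface [0.53757457 0.20341734 0.041     ] [-0.1695167   1.72612499 10.95829314]
wheel(top) [-0.06351289  8.57380592 10.15829314] [0.53694169 0.22075007 0.15058293]
```

```bash
python3 -m crank '[{"dx":-0.1,"dy":3,"dz":0,"rx":0,"ry":0,"rz":0},{"dx":-0.1,"dy":6,"dz":0,"rx":0,"ry":0,"rz":0},{"dx":-0.1,"dy":9.5,"dz":0,"rx":0,"ry":0,"rz":0},{"dx":-0.1,"dy":9.5,"dz":2,"rx":0,"ry":0,"rz":0},{"dx":-0.1,"dy":9.5,"dz":4,"rx":0,"ry":0,"rz":0},{"dx":-0.1,"dy":9.5,"dz":6,"rx":0,"ry":0,"rz":0},{"dx":-0.1,"dy":9.5,"dz":7.5,"rx":0,"ry":0,"rz":0},{"dx":-0.1,"dy":9.5,"dz":7.5,"rx":0,"ry":0,"rz":0},{"dx":-0.1,"dy":9.5,"dz":7.5,"rx":0,"ry":0,"rz":0},{"dx":-0.1,"dy":9.5,"dz":7.5,"rx":0,"ry":0,"rz":0}]' 0
python3 - <<'E'
from plant import arm
from h import *
d=arm.get_image("wrist"); o=arm.observe(); print(o["eef_pos"],o["wrist_force"],o["grip_width"])
cv2.imwrite("pics/w7.png",d["pixels"])
E
```

```text
clock: 9.97
eef_pos: [0.5497, 0.1272, 0.0771]
tool_rot: [-180.0, 0.0, 7.7]
wrist_force: [0.5, 0.2, 0.5]
grip_width: 0.0004
finger_force: 0.0
[0.55012525 0.12729621 0.07768398] [ 0.48219707  0.34283496 -0.41976144] 0.000404939343507627
```

View pics/w7.png

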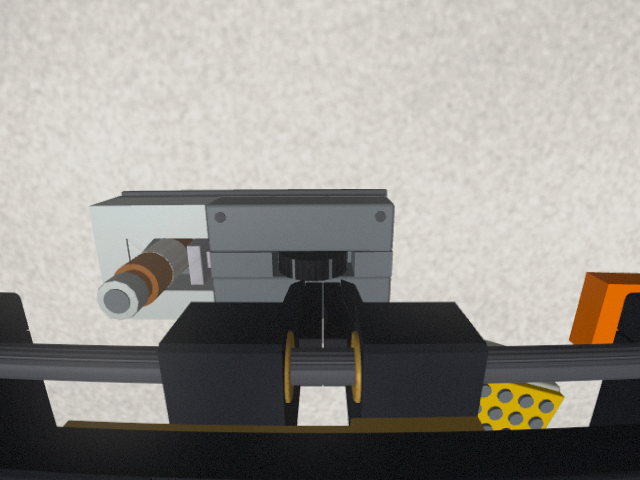

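The fingertip is hovering over the wheel (slot 275–363 px, tip at about 323). The vial is standing and clear of the gripper. Now feeling my way down.

```bash
python3 -m crank '[{"dx":-0.1,"dy":0,"dz":0.4,"rx":0,"ry":0,"rz":0},{"dx":-0.1,"dy":0,"dz":0.8,"rx":0,"ry":0,"rz":0},{"dx":-0.1,"dy":0,"dz":1.0,"rx":0,"ry":0,"rz":0},{"dx":-0.1,"dy":0,"dz":1.0,"rx":0,"ry":0,"rz":0},{"dx":-0.1,"dy":0,"dz":1.0,"rx":0,"ry":0,"rz":0}]'
python3 -m crank '[{"dx":0,"dy":0,"dz":0.06,"rx":0,"ry":0,"rz":0},{"dx":0,"dy":0,"dz":0.12,"rx":0,"ry":0,"rz":0},{"dx":0,"dy":0,"dz":0.12,"rx":0,"ry":0,"rz":0}]'
```

```text
clock: 10.43
eef_pos: [0.5486, 0.1269, 0.0671]
tool_rot: [180.0, 0.0, 7.7]
wrist_force: [-1.0, 0.0, 0.0]
grip_width: 0.0006
finger_force: 0.0
clock: 10.68
eef_pos: [0.5487, 0.1269, 0.0659]
tool_rot: [180.0, -0.0, 7.7]
wrist_force: [0.7, 0.4, 0.1]
grip_width: 0.0006
finger_force: 0.0
```

```bash
python3 -c "
from plant import arm
o=arm.observe();print(o['eef_pos'],o['wrist_force'])"
```

```text
[0.5487181  0.12691723 0.06590293] [0.71237495 0.38795625 0.07307328]
```

Force noise is about 1 N. Continuing down in 1 mm steps.

```bash
python3 -m crank '[{"dx":0,"dy":0,"dz":0.05,"rx":0,"ry":0,"rz":0},{"dx":0,"dy":0,"dz":0.1,"rx":0,"ry":0,"rz":0},{"dx":0,"dy":0,"dz":0.1,"rx":0,"ry":0,"rz":0}]'
```

```text
clock: 10.93
eef_pos: [0.5486, 0.1269, 0.0648]
tool_rot: [180.0, 0.0, 7.7]
wrist_force: [-0.3, 0.2, 0.4]
grip_width: 0.0004
finger_force: 0.0
```

```bash
python3 -m crank '[{"dx":0,"dy":0,"dz":0.04,"rx":0,"ry":0,"rz":0},{"dx":0,"dy":0,"dz":0.08,"rx":0,"ry":0,"rz":0},{"dx":0,"dy":0,"dz":0.08,"rx":0,"ry":0,"rz":0}]'
```

```text
clock: 11.18
eef_pos: [0.5486, 0.1269, 0.064]
tool_rot: [180.0, 0.0, 7.7]
wrist_force: [-0.9, 0.7, 0.0]
grip_width: 0.0004
finger_force: 0.0
```

```bash
python3 -m crank '[{"dx":0,"dy":0,"dz":0.04,"rx":0,"ry":0,"rz":0},{"dx":0,"dy":0,"dz":0.08,"rx":0,"ry":0,"rz":0},{"dx":0,"dy":0,"dz":0.08,"rx":0,"ry":0,"rz":0}]'
```

```text
clock: 11.43
eef_pos: [0.5486, 0.1269, 0.0632]
tool_rot: [180.0, 0.0, 7.7]
wrist_force: [0.3, -0.5, 0.1]
grip_width: 0.0007
finger_force: 0.0
```

```bash
python3 -m crank '[{"dx":0,"dy":0,"dz":0.04,"rx":0,"ry":0,"rz":0},{"dx":0,"dy":0,"dz":0.08,"rx":0,"ry":0,"rz":0},{"dx":0,"dy":0,"dz":0.08,"rx":0,"ry":0,"rz":0}]'
```

```text
clock: 11.68
eef_pos: [0.5486, 0.1269, 0.0624]
tool_rot: [180.0, 0.0, 7.7]
wrist_force: [0.9, -0.1, -0.3]
grip_width: 0.0005
finger_force: 0.0
```

```bash
python3 -m crank '[{"dx":0,"dy":0,"dz":0.04,"rx":0,"ry":0,"rz":0},{"dx":0,"dy":0,"dz":0.08,"rx":0,"ry":0,"rz":0},{"dx":0,"dy":0,"dz":0.08,"rx":0,"ry":0,"rz":0}]'
```

```text
clock: 11.93
eef_pos: [0.5486, 0.1269, 0.0616]
tool_rot: [180.0, 0.0, 7.7]
wrist_force: [-0.4, 0.4, 0.3]
grip_width: 0.0005
finger_force: 0.0
```

```bash
python3 -m crank '[{"dx":0,"dy":0,"dz":0.04,"rx":0,"ry":0,"rz":0},{"dx":0,"dy":0,"dz":0.06,"rx":0,"ry":0,"rz":0},{"dx":0,"dy":0,"dz":0.06,"rx":0,"ry":0,"rz":0}]'
```

```text
clock: 12.18
eef_pos: [0.5487, 0.1269, 0.0611]
tool_rot: [-180.0, 0.0, 7.7]
wrist_force: [0.7, 0.8, -0.1]
grip_width: 0.0011
finger_force: 0.0
```

```bash
python3 -m crank '[{"dx":0,"dy":0,"dz":0.03,"rx":0,"ry":0,"rz":0},{"dx":0,"dy":0,"dz":0.06,"rx":0,"ry":0,"rz":0},{"dx":0,"dy":0,"dz":0.06,"rx":0,"ry":0,"rz":0}]'
```

```text
clock: 12.43
eef_pos: [0.5486, 0.1269, 0.0604]
tool_rot: [180.0, 0.0, 7.7]
wrist_force: [-1.1, -0.1, -0.0]
grip_width: 0.0002
finger_force: 0.0
```

```bash
python3 -m crank '[{"dx":0,"dy":0,"dz":0.03,"rx":0,"ry":0,"rz":0},{"dx":0,"dy":0,"dz":0.06,"rx":0,"ry":0,"rz":0},{"dx":0,"dy":0,"dz":0.06,"rx":0,"ry":0,"rz":0}]'
```

```text
clock: 12.68
eef_pos: [0.5487, 0.1269, 0.0598]
tool_rot: [180.0, 0.0, 7.7]
wrist_force: [-0.4, -0.3, 0.3]
grip_width: 0.0001
finger_force: 0.0
```

```bash
python3 -m crank '[{"dx":0,"dy":0,"dz":0.03,"rx":0,"ry":0,"rz":0},{"dx":0,"dy":0,"dz":0.06,"rx":0,"ry":0,"rz":0},{"dx":0,"dy":0,"dz":0.06,"rx":0,"ry":0,"rz":0}]'
```

```text
clock: 12.93
eef_pos: [0.5486, 0.1269, 0.0592]
tool_rot: [180.0, 0.0, 7.7]
wrist_force: [0.1, -0.0, -0.7]
grip_width: 0.0004
finger_force: 0.0
```

```bash
python3 - <<'E'
from plant import arm
from h import *
d=arm.get_image("wrist"); o=arm.observe(); print(o["eef_pos"],o["wrist_force"])
T=R.from_euler("xyz",[180,0,7.7],degrees=True)
g=lambda u,v,z:onplane(d,[[u,v]],z)[0]
P=lambda a:project(d,[o["eef_pos"]+T.apply(a)])[0]
print("tip corners",P([.009,.009,.014]),P([.009,-.009,.014]),P([.009,0,.014]))
print("crown guesses",project(d,[[.5478,.1357,.049],[.5472,.1332,.049],[.5478,.1357,.042]]))
# profile of wheel slot/tip along row
im=cv2.cvtColor(d["pixels"],cv2.COLOR_BGR2GRAY)
for r in range(200,292,6): print(r,im[r,250:390:4])
E
```

```text
[0.54865752 0.12692442 0.05927818] [-0.29690101 -0.98240336  0.50466175]
tip corners [341.9314033  261.82715481] [306.28180893 261.88487795] [324.1073881  261.85923106]
crown guesses [[306.59478106 280.68904642]
 [311.38833773 282.39375026]
 [307.14813667 275.38056076]]
200 [93 93 94 94 91 91 92 91 89 88 80 79 77 81 79 75 76 78 76 77 80 77 79 65
 67 69 67 69 63 67 67 68 69 71 71]
206 [65 66 64 63 64 64 67 68 66 62 63 66 66 66 65 62 67 62 63 61 67 68 64 62
 62 65 68 66 69 67 64 65 70 72 67]
212 [121 120 119 120 119 116 118 118 117 119 114 117 118 116 119 116 119 115
 118 119 120 118 116 117 116 116 116 118 116 115 118 118 117 120 117]
218 [123 123 123 122 120 118 121 120 120 119 116 118 115 120 118 120 116 121
 120 116 116 118 116 118 117 113 117 115 114 116 118 117 117  76  84]
224 [123 121 121 123 118 117 121 121 120 119 121 119 118 121 119 117 116 118
 117 120 117 115 118 115 114 114 115 116 116 113 116 118 115  85  82]
230 [123 122 119 122 120 119 121 120 118 119 120 117 120 116 118 118 112 116
 117 118 115 113 117 117 115 114 118 117 115 116 116 119 114 115 114]
236 [122 119 121 
[... 752 characters left out ...]
34  39  27  32  35  27  28  29  29  30  28
  30  22  25  26  28  38  38 115  77 111 111 110 111 112 112 113 115]
272 [111 112 112 112 111  47  44  39  43  40 116  41  38  40  41  38  28  35
  30  35  90  35  32  34  33  55  77 113 112 113 110 111 111 116 115]
278 [113 111 111 112 112  50  41  38  40  35 116  36  40  38  38  37  36  39
  29  35  86  29  28  29  34  57  59 112 111 109 113 111 110 111 111]
284 [109 113 110 111 111  55  54  40  38  32 109  28  32  30  23  28  27  22
  23  27  30  26  30  32  29  31  39 108 111 110 110 110 110 112 111]
290 [104 103 102 106 105 105 106 106 103 104  28  29  26  23  23  29  26  20
  23  27  25  23  28  30  29  34  33 100 103 105 105 105 107 107 107]
```

No contact at 45 mm tip height, so the tip is probably past the crown. Rising, recentring over the crown, then feeling down again.

```bash
python3 -m crank '[{"dx":0,"dy":0,"dz":-0.4,"rx":0,"ry":0,"rz":0},{"dx":0,"dy":0,"dz":-0.6,"rx":0,"ry":0,"rz":0},{"dx":0,"dy":-0.3,"dz":-0.6,"rx":0,"ry":0,"rz":0},{"dx":0,"dy":-0.6,"dz":-0.6,"rx":0,"ry":0,"rz":0},{"dx":0,"dy":-0.6,"dz":-0.5,"rx":0,"ry":0,"rz":0},{"dx":0,"dy":-0.6,"dz":-0.4,"rx":0,"ry":0,"rz":0},{"dx":0,"dy":-0.6,"dz":-0.4,"rx":0,"ry":0,"rz":0}]'
```

```text
clock: 13.57
eef_pos: [0.5476, 0.1329, 0.063]
tool_rot: [180.0, 0.0, 7.7]
wrist_force: [0.4, -0.5, -0.6]
grip_width: 0.0004
finger_force: 0.0
```

```bash
python3 -m crank '[{"dx":0,"dy":0,"dz":0.05,"rx":0,"ry":0,"rz":0},{"dx":0,"dy":0,"dz":0.1,"rx":0,"ry":0,"rz":0},{"dx":0,"dy":0,"dz":0.1,"rx":0,"ry":0,"rz":0}]'
```

```text
clock: 13.82
eef_pos: [0.5478, 0.1327, 0.0621]
tool_rot: [180.0, 0.0, 7.7]
wrist_force: [-0.2, 0.1, -0.4]
grip_width: 0.0004
finger_force: 0.0
```

```bash
python3 -m crank '[{"dx":0,"dy":0,"dz":0.04,"rx":0,"ry":0,"rz":0},{"dx":0,"dy":0,"dz":0.08,"rx":0,"ry":0,"rz":0},{"dx":0,"dy":0,"dz":0.08,"rx":0,"ry":0,"rz":0}]'
```

```text
clock: 14.07
eef_pos: [0.5478, 0.1328, 0.0614]
tool_rot: [180.0, 0.0, 7.7]
wrist_force: [0.2, -0.9, -0.7]
grip_width: 0.0
finger_force: 0.0
```

```bash
python3 -m crank '[{"dx":0,"dy":0,"dz":0.03,"rx":0,"ry":0,"rz":0},{"dx":0,"dy":0,"dz":0.06,"rx":0,"ry":0,"rz":0},{"dx":0,"dy":0,"dz":0.06,"rx":0,"ry":0,"rz":0}]'
```

```text
clock: 14.32
eef_pos: [0.5478, 0.1329, 0.0608]
tool_rot: [180.0, 0.0, 7.7]
wrist_force: [-0.4, 0.2, -0.3]
grip_width: 0.0003
finger_force: 0.0
```

```bash
python3 -m crank '[{"dx":0,"dy":0,"dz":0.03,"rx":0,"ry":0,"rz":0},{"dx":0,"dy":0,"dz":0.05,"rx":0,"ry":0,"rz":0},{"dx":0,"dy":0,"dz":0.05,"rx":0,"ry":0,"rz":0}]'
```

```text
clock: 14.57
eef_pos: [0.5479, 0.1328, 0.0604]
tool_rot: [180.0, 0.0, 7.7]
wrist_force: [-0.2, 0.5, 0.1]
grip_width: 0.0003
finger_force: 0.0
```

```bash
python3 -m crank '[{"dx":0,"dy":0,"dz":0.03,"rx":0,"ry":0,"rz":0},{"dx":0,"dy":0,"dz":0.06,"rx":0,"ry":0,"rz":0},{"dx":0,"dy":0,"dz":0.06,"rx":0,"ry":0,"rz":0}]'
```

```text
clock: 14.82
eef_pos: [0.5479, 0.1329, 0.0598]
tool_rot: [180.0, 0.0, 7.7]
wrist_force: [0.0, -1.1, 0.2]
grip_width: 0.0006
finger_force: 0.0
```

```bash
python3 -m crank '[{"dx":0,"dy":0,"dz":0.03,"rx":0,"ry":0,"rz":0},{"dx":0,"dy":0,"dz":0.06,"rx":0,"ry":0,"rz":0},{"dx":0,"dy":0,"dz":0.06,"rx":0,"ry":0,"rz":0}]'
```

```text
clock: 15.07
eef_pos: [0.5479, 0.1329, 0.0591]
tool_rot: [180.0, 0.0, 7.7]
wrist_force: [-0.7, 0.1, 0.6]
grip_width: 0.0005
finger_force: 0.0
```

```bash
python3 -m crank '[{"dx":0,"dy":0,"dz":0.03,"rx":0,"ry":0,"rz":0},{"dx":0,"dy":0,"dz":0.06,"rx":0,"ry":0,"rz":0},{"dx":0,"dy":0,"dz":0.06,"rx":0,"ry":0,"rz":0}]'
```

```text
clock: 15.32
eef_pos: [0.5478, 0.1329, 0.0585]
tool_rot: [180.0, 0.0, 7.7]
wrist_force: [-0.1, 0.2, -0.0]
grip_width: 0.0006
finger_force: 0.0
```

```bash
python3 -m crank '[{"dx":0,"dy":0,"dz":0.03,"rx":0,"ry":0,"rz":0},{"dx":0,"dy":0,"dz":0.06,"rx":0,"ry":0,"rz":0},{"dx":0,"dy":0,"dz":0.06,"rx":0,"ry":0,"rz":0}]'
```

```text
clock: 15.57
eef_pos: [0.5478, 0.1328, 0.0579]
tool_rot: [180.0, 0.0, 7.7]
wrist_force: [-0.5, 0.2, 0.7]
grip_width: 0.0007
finger_force: 0.0
```

```bash
python3 -m crank '[{"dx":0,"dy":0,"dz":0.03,"rx":0,"ry":0,"rz":0},{"dx":0,"dy":0,"dz":0.06,"rx":0,"ry":0,"rz":0},{"dx":0,"dy":0,"dz":0.06,"rx":0,"ry":0,"rz":0}]'
```

```text
clock: 15.82
eef_pos: [0.5479, 0.1329, 0.0574]
tool_rot: [180.0, 0.0, 7.7]
wrist_force: [-0.5, -0.1, 0.4]
grip_width: 0.0001
finger_force: 0.0
```

```bash
python3 -m crank '[{"dx":0,"dy":0,"dz":0.03,"rx":0,"ry":0,"rz":0},{"dx":0,"dy":0,"dz":0.05,"rx":0,"ry":0,"rz":0},{"dx":0,"dy":0,"dz":0.05,"rx":0,"ry":0,"rz":0}]'; python3 - <<'E'
from plant import arm
from h import *
for n in ("wrist","scene","top"):
    d=arm.get_image(n); np.save(f"pics/{n}.npy",d["pixels"]); cv2.imwrite(f"pics/z_{n}.png",d["pixels"])
    o=arm.observe();print(n,project(d,[o["eef_pos"]-[0,0,.014],[.5478,.1357,.049]]),o["eef_pos"],o["wrist_force"])
E
```

```text
clock: 16.07
eef_pos: [0.5478, 0.1329, 0.0568]
tool_rot: [180.0, 0.0, 7.7]
wrist_force: [-0.9, -0.4, 0.3]
grip_width: 0.0003
finger_force: 0.0
wrist [[324.18342534 278.37861167]
 [318.50316502 282.59637535]] [0.54786261 0.13283457 0.05686332] [-0.03169564 -0.15547473 -0.27203094]
scene [[358.04302202 211.53145116]
 [359.59637983 207.9542941 ]] [0.54787623 0.13283314 0.05688379] [ 0.22136527  0.00945503 -0.83007743]
top [[232.99821781 294.1031179 ]
 [230.6472358  293.81303143]] [0.54785256 0.13284814 0.05689049] [0.19836811 1.80295151 0.26156354]
```

```bash
python3 - <<'E'
import numpy as np,cv2
np.set_printoptions(linewidth=250)
s=cv2.cvtColor(np.load("pics/scene.npy"),cv2.COLOR_BGR2GRAY)
print("cols",np.arange(324,396,2))
for r in range(176,236,2): print(r,s[r,324:396:2])
E
```

```text
cols [324 326 328 330 332 334 336 338 340 342 344 346 348 350 352 354 356 358 360 362 364 366 368 370 372 374 376 378 380 382 384 386 388 390 392 394]
176 [ 36  36  33  38  42  34  35  38 103 168 176 175 138  48  30  34  27  30  31  33  34  30  31  37 114 167 171 172 173 173 173 172 171 119  74  79]
178 [ 70  44  35  36  32  34  35  40 117 171 173 175 137  51  31  30  29  32  31  31  29  30  29  42 134 172 174 172 171 172 172 173 171 117  71  74]
180 [157 117  69  41  36  35  35  40 115 170 173 173 137  52  32  34  31  32  30  31  28  27  30  47 141 172 173 173 171 173 171 170 156  92  63  71]
182 [178 174 155 110  59  39  34  45 123 172 177 174 149  58  31  31  29  29  31  32  29  30  32  57 144 170 173 173 171 172 171 171 136  73  60  61]
184 [179 180 176 168 147  95  65  94 153 175 176 173 156  58  32  32  31  32  31  28  28  29  31  72 155 170 171 172 171 172 171 170 122  57  56  61]
186 [179 179 174 175 173 167 156 165 173 171 171 169 152  59  30  31  31  29  29  29  28  31  32  86 165 171 171 170 172 171 171 166 110  51  49  51]
188 [179 176 175 174 176 177 175 170 171 173 173 
[... 2850 characters left out ...]
 60  72  81  76  66  76  68  64  61  60  61  61  62  62  65  62  64  61  54  51  53  51  54  50  52]
228 [130  60  57  56  52  50  50  51  50  48  50  48  54  62  73  78  69  58  60  63  62  63  63  64  64  64  63  64  62  62  54  51  49  53  56  57]
230 [131  61  53  56  56  54  51  50  49  49  48  48  47  50  55  58  49  46  54  62  63  62  65  62  64  63  61  65  63  57  50  50  56  57  61  84]
232 [ 94  63  55  53  54  54  49  51  48  51  48  49  49  49  51  49  45  40  44  51  59  60  64  65  63  63  63  61  58  50  54  57  61  79 121 160]
234 [111  68  61  58  53  52  49  49  51  49  49  48  48  48  48  49  49  41  41  43  42  50  53  56  58  52  54  49  45  48  59  85 127 158 172 175]
```

```bash
python3 - <<'E'
from plant import arm
from h import *
o=arm.observe();T=R.from_euler("xyz",[180,0,7.7],degrees=True)
s=arm.get_image("scene");w=arm.get_image("wrist")
for z in (14,8,4,0,-4,-8):
  c=o["eef_pos"]+T.apply(np.array([[9,-9,z],[9,9,z],[9,0,z],[-9,-9,z]])/1e3)
  print(z,project(s,c).round(0).tolist(),project(w,c[:3]).round(0).tolist())
g=cv2.cvtColor(w["pixels"],cv2.COLOR_BGR2GRAY)
for r in range(262,300,3): print(r,g[r,288:364:3])
E
```

```text
14 [[366.0, 212.0], [358.0, 215.0], [362.0, 214.0], [358.0, 208.0]] [[306.0, 262.0], [342.0, 262.0], [324.0, 262.0]]
8 [[366.0, 209.0], [358.0, 212.0], [362.0, 211.0], [358.0, 205.0]] [[306.0, 266.0], [343.0, 266.0], [324.0, 266.0]]
4 [[366.0, 207.0], [358.0, 210.0], [362.0, 208.0], [359.0, 203.0]] [[305.0, 269.0], [343.0, 269.0], [324.0, 269.0]]
0 [[366.0, 205.0], [358.0, 208.0], [362.0, 206.0], [359.0, 201.0]] [[305.0, 272.0], [344.0, 272.0], [324.0, 272.0]]
-4 [[366.0, 203.0], [359.0, 206.0], [362.0, 204.0], [359.0, 199.0]] [[305.0, 276.0], [344.0, 275.0], [324.0, 276.0]]
-8 [[366.0, 201.0], [359.0, 204.0], [363.0, 202.0], [359.0, 197.0]] [[304.0, 279.0], [345.0, 279.0], [324.0, 279.0]]
262 [ 30  32  30  30  30  30  32  27  29  27  29  32  30  29  27  30  30  31
  31  24  31  30  34  30  54 108]
265 [ 37  27  29  30  31  35  23  30  26  29  24  27  28  24  30  21  30  33
  23  27  24  31  32  36  59 104]
268 [ 38  31  37  28  30  28  31  27  30  29  26  29  25  24  29  29  32  27
  31  33  29  32  38  36  56 107]
271 [35 28 36 37 60 67 31 23 30 25 33 26 25 25 27 25 31 32 87 46 34 
[... 159 characters left out ...]
5 91 30 35 30 31 39
 43 54]
280 [29 33 38 30 41 29 35 39 40 40 39 39 36 33 32 35 32 32 31 30 32 32 35 36
 45 57]
283 [39 23 25 26 30 30 25 27 23 23 24 25 21 28 26 25 24 26 30 29 31 27 22 36
 54 56]
286 [43 29 26 26 27 28 26 29 24 25 28 27 23 26 28 24 19 22 28 26 25 28 27 54
 57 56]
289 [45 17 28 25 25 29 22 19 19 25 23 20 26 20 22 25 26 24 28 30 24 28 31 53
 76 74]
292 [ 26  25  28  30  22  24  26  26  27  23  28  22  27  25  26  22  26  27
  26  23  29  29  27  28 104 104]
295 [ 29  31  25  24  24  24  26  23  20  26  27  27  27  24  27  20  19  25
  31  21  30  28  31  28  88 111]
298 [ 22  25  26  24  26  20  25  24  12  19  26  29  24  23  28  27  23  25
  28  27  30  24  25  27  35 111]
```

The scene image shows the real fingertip about 20 mm above the deck, so the tip is roughly 24 mm shorter than stated (at tool z of about −10 mm). That explains the missing contact. It also means the vial was held by its 20 mm cap.

Lower down, the gripper body could foul the vial. I'll rise and turn the tool 90° so the body lies across the clamp.

```bash
python3 -m crank '[{"dx":0,"dy":0,"dz":-3,"rx":0,"ry":0,"rz":0},{"dx":0,"dy":0,"dz":-3,"rx":0,"ry":0,"rz":-0.12},{"dx":0,"dy":0,"dz":-3,"rx":0,"ry":0,"rz":-0.24},{"dx":0,"dy":0,"dz":-3,"rx":0,"ry":0,"rz":-0.36},{"dx":0,"dy":0,"dz":-3,"rx":0,"ry":0,"rz":-0.48},{"dx":0,"dy":0,"dz":-3,"rx":0,"ry":0,"rz":-0.6},{"dx":0,"dy":0,"dz":-3,"rx":0,"ry":0,"rz":-0.72},{"dx":0,"dy":0,"dz":-3,"rx":0,"ry":0,"rz":-0.84},{"dx":0,"dy":0,"dz":-3,"rx":0,"ry":0,"rz":-0.96},{"dx":0,"dy":0,"dz":-3,"rx":0,"ry":0,"rz":-1.08},{"dx":0,"dy":0,"dz":-3,"rx":0,"ry":0,"rz":-1.2},{"dx":0,"dy":0,"dz":-3,"rx":0,"ry":0,"rz":-1.32},{"dx":0,"dy":0,"dz":-3,"rx":0,"ry":0,"rz":-1.44},{"dx":0,"dy":0,"dz":-3,"rx":0,"ry":0,"rz":-1.571},{"dx":0,"dy":0,"dz":-3,"rx":0,"ry":0,"rz":-1.571},{"dx":0,"dy":0,"dz":-3,"rx":0,"ry":0,"rz":-1.571},{"dx":0,"dy":0,"dz":-3,"rx":0,"ry":0,"rz":-1.571}]'
python3 - <<'E'
from plant import arm
from h import *
np.set_printoptions(linewidth=250)
o=arm.observe();print(o["qpos"],o["eef_pos"])
s=arm.get_image("scene");T=R.from_euler("xyz",o["tool_rot"],degrees=True)
for z in (14,-4,-10,-16):print(z,project(s,o["eef_pos"]+T.apply(np.array([[9,9,z],[-9,9,z],[0,0,z]])/1e3)).round(0).tolist())
g=cv2.cvtColor(s["pixels"],cv2.COLOR_BGR2GRAY)
for r in range(160,214,3): print(r,g[r,330:394:2])
E
```

```text
clock: 17.73
eef_pos: [0.5479, 0.1328, 0.0869]
tool_rot: [-180.0, -0.0, 97.5]
wrist_force: [-0.1, 0.6, -0.6]
grip_width: 0.0002
finger_force: 0.0
[  7.38566725  37.97449333 -34.46520086 105.3930093   29.10493926  45.70606105 -34.80744034] [0.54789633 0.13278697 0.08688946]
14 [[367.0, 196.0], [359.0, 200.0], [359.0, 196.0]]
-4 [[367.0, 187.0], [360.0, 190.0], [360.0, 186.0]]
-10 [[368.0, 184.0], [360.0, 187.0], [360.0, 183.0]]
-16 [[368.0, 180.0], [360.0, 183.0], [360.0, 180.0]]
160 [181 179 178 182 178 178 179 178 177 174 113  35  34  32  33  33  35  34  32  32  32  42 137 169 170 170 159  85  31  32  31  38]
163 [181 178 180 181 178 177 178 179 178 174 112  39  34  34  32  33  31  31  33  31  33  57 146 170 173 171 160  77  30  31  31  36]
166 [177 175 175 178 177 179 178 179 179 176 114  37  32  33  36  31  33  33  32  31  34  84 163 171 172 172 153  64  35  31  32  38]
169 [178 176 177 174 175 176 175 176 174 174 112  38  35  33  34  35  34  33  31  32  36 107 169 172 171 170 165 139  96  92 132 152]
172 [177 177 177 176 175 175 177 176 174 171 109  38  36  34  33  32  34  33  31
[... 1095 characters left out ...]
9 131 109  83  76  84  89  92]
199 [176 174 175 177 178 176 177 177 175 177 177 172 168 160 139 109  92  86  83  81  84  86  91  93  79  92 116 124 113  96  89  92]
202 [176 176 178 174 175 176 174 177 174 165 151 124  96  88  86  85  85  86  84  85  85  86  84  85  85  85  78  77  93 113 112  99]
205 [176 178 176 176 176 171 154 131 109  92  86  87  82  79  71  71  80  83  85  82  84  85  84  84  85  79  78  78  76  80 117 141]
208 [177 172 164 140 123  99  88  88  86  87  87  79  52  37  37  36  37  43  53  68  80  82  77  78  85  85  86  85  85  83  79  96]
211 [126 102  91  87  87  88  88  86  86  84  66  46  47  43  35  32  35  34  36  55  75  82  85  85  83  85  86  85  85  85  79  73]
```

The tip is confirmed at tool z ≈ −11 mm, so contact should come at a TCP height of about 0.036–0.042. Approaching.

```bash
python3 -m crank '[{"dx":-0.3,"dy":0,"dz":1,"rx":0,"ry":0,"rz":0},{"dx":-0.3,"dy":0,"dz":2,"rx":0,"ry":0,"rz":0},{"dx":-0.3,"dy":0,"dz":3,"rx":0,"ry":0,"rz":0},{"dx":-0.3,"dy":0,"dz":3.7,"rx":0,"ry":0,"rz":0},{"dx":-0.3,"dy":0,"dz":3.8,"rx":0,"ry":0,"rz":0},{"dx":-0.3,"dy":0,"dz":3.8,"rx":0,"ry":0,"rz":0},{"dx":-0.3,"dy":0,"dz":3.8,"rx":0,"ry":0,"rz":0}]'
python3 -m crank '[{"dx":0,"dy":0,"dz":0.05,"rx":0,"ry":0,"rz":0},{"dx":0,"dy":0,"dz":0.1,"rx":0,"ry":0,"rz":0},{"dx":0,"dy":0,"dz":0.15,"rx":0,"ry":0,"rz":0},{"dx":0,"dy":0,"dz":0.2,"rx":0,"ry":0,"rz":0},{"dx":0,"dy":0,"dz":0.2,"rx":0,"ry":0,"rz":0}]'
```

```text
clock: 18.37
eef_pos: [0.5483, 0.1301, 0.0488]
tool_rot: [-180.0, -0.0, 97.7]
wrist_force: [-0.1, -0.9, 0.1]
grip_width: 0.0009
finger_force: 0.0
clock: 18.78
eef_pos: [0.5483, 0.1299, 0.0469]
tool_rot: [180.0, 0.0, 97.7]
wrist_force: [-0.0, -0.4, -0.2]
grip_width: 0.0005
finger_force: 0.0
```

```bash
python3 -m crank '[{"dx":0,"dy":0,"dz":0.05,"rx":0,"ry":0,"rz":0},{"dx":0,"dy":0,"dz":0.1,"rx":0,"ry":0,"rz":0},{"dx":0,"dy":0,"dz":0.1,"rx":0,"ry":0,"rz":0}]'
```

```text
clock: 19.03
eef_pos: [0.5482, 0.1298, 0.0458]
tool_rot: [-180.0, 0.0, 97.7]
wrist_force: [-0.0, 1.1, 0.3]
grip_width: 0.0002
finger_force: 0.0
```

```bash
python3 -m crank '[{"dx":0,"dy":0,"dz":0.05,"rx":0,"ry":0,"rz":0},{"dx":0,"dy":0,"dz":0.1,"rx":0,"ry":0,"rz":0},{"dx":0,"dy":0,"dz":0.1,"rx":0,"ry":0,"rz":0}]'
```

```text
clock: 19.28
eef_pos: [0.5482, 0.1299, 0.0448]
tool_rot: [-180.0, 0.0, 97.7]
wrist_force: [-0.5, 0.2, 0.4]
grip_width: 0.0003
finger_force: 0.0
```

```bash
python3 -m crank '[{"dx":0,"dy":0,"dz":0.05,"rx":0,"ry":0,"rz":0},{"dx":0,"dy":0,"dz":0.08,"rx":0,"ry":0,"rz":0},{"dx":0,"dy":0,"dz":0.08,"rx":0,"ry":0,"rz":0}]'
```

```text
clock: 19.53
eef_pos: [0.5482, 0.1299, 0.044]
tool_rot: [-180.0, 0.0, 97.7]
wrist_force: [0.6, -0.3, 0.4]
grip_width: 0.0004
finger_force: 0.0
```

```bash
python3 -m crank '[{"dx":0,"dy":0,"dz":0.05,"rx":0,"ry":0,"rz":0},{"dx":0,"dy":0,"dz":0.08,"rx":0,"ry":0,"rz":0},{"dx":0,"dy":0,"dz":0.08,"rx":0,"ry":0,"rz":0}]'
```

```text
clock: 19.78
eef_pos: [0.5483, 0.1299, 0.0432]
tool_rot: [-180.0, 0.0, 97.7]
wrist_force: [0.9, 0.4, -0.8]
grip_width: 0.0001
finger_force: 0.0
```

```bash
python3 -m crank '[{"dx":0,"dy":0,"dz":0.05,"rx":0,"ry":0,"rz":0},{"dx":0,"dy":0,"dz":0.07,"rx":0,"ry":0,"rz":0},{"dx":0,"dy":0,"dz":0.07,"rx":0,"ry":0,"rz":0}]'
```

```text
clock: 20.03
eef_pos: [0.5483, 0.1299, 0.0426]
tool_rot: [-180.0, 0.0, 97.7]
wrist_force: [-0.1, 0.8, 0.1]
grip_width: 0.0004
finger_force: 0.0
```

```bash
python3 -m crank '[{"dx":0,"dy":0,"dz":0.04,"rx":0,"ry":0,"rz":0},{"dx":0,"dy":0,"dz":0.07,"rx":0,"ry":0,"rz":0},{"dx":0,"dy":0,"dz":0.07,"rx":0,"ry":0,"rz":0}]'
```

```text
clock: 20.28
eef_pos: [0.5482, 0.1299, 0.0418]
tool_rot: [-180.0, 0.0, 97.7]
wrist_force: [0.7, -0.3, -0.8]
grip_width: 0.0006
finger_force: 0.0
```

```bash
python3 -m crank '[{"dx":0,"dy":0,"dz":0.04,"rx":0,"ry":0,"rz":0},{"dx":0,"dy":0,"dz":0.07,"rx":0,"ry":0,"rz":0},{"dx":0,"dy":0,"dz":0.07,"rx":0,"ry":0,"rz":0}]'
```

```text
clock: 20.53
eef_pos: [0.5482, 0.1299, 0.0411]
tool_rot: [-180.0, 0.0, 97.7]
wrist_force: [0.4, -0.3, -0.4]
grip_width: 0.0003
finger_force: 0.0
```

```bash
python3 -m crank '[{"dx":0,"dy":0,"dz":0.04,"rx":0,"ry":0,"rz":0},{"dx":0,"dy":0,"dz":0.06,"rx":0,"ry":0,"rz":0},{"dx":0,"dy":0,"dz":0.06,"rx":0,"ry":0,"rz":0}]'
```

```text
clock: 20.78
eef_pos: [0.5482, 0.1299, 0.0405]
tool_rot: [-180.0, 0.0, 97.7]
wrist_force: [-0.1, 1.1, -0.1]
grip_width: 0.0007
finger_force: 0.0
```

```bash
python3 -m crank '[{"dx":0,"dy":0,"dz":0.04,"rx":0,"ry":0,"rz":0},{"dx":0,"dy":0,"dz":0.06,"rx":0,"ry":0,"rz":0},{"dx":0,"dy":0,"dz":0.06,"rx":0,"ry":0,"rz":0}]'
```

```text
clock: 21.03
eef_pos: [0.5482, 0.1299, 0.0399]
tool_rot: [-180.0, 0.0, 97.7]
wrist_force: [0.9, 0.2, 0.8]
grip_width: 0.0005
finger_force: 0.0
```

```bash
python3 -m crank '[{"dx":0,"dy":0,"dz":0.04,"rx":0,"ry":0,"rz":0},{"dx":0,"dy":0,"dz":0.06,"rx":0,"ry":0,"rz":0},{"dx":0,"dy":0,"dz":0.06,"rx":0,"ry":0,"rz":0}]'
```

```text
clock: 21.28
eef_pos: [0.5483, 0.1299, 0.0394]
tool_rot: [-180.0, 0.0, 97.7]
wrist_force: [-0.3, -0.5, -0.3]
grip_width: 0.0006
finger_force: 0.0
```

```bash
python3 -m crank '[{"dx":0,"dy":0,"dz":0.04,"rx":0,"ry":0,"rz":0},{"dx":0,"dy":0,"dz":0.06,"rx":0,"ry":0,"rz":0},{"dx":0,"dy":0,"dz":0.06,"rx":0,"ry":0,"rz":0}]'
```

```text
clock: 21.53
eef_pos: [0.5483, 0.1299, 0.0389]
tool_rot: [180.0, 0.0, 97.7]
wrist_force: [-1.0, -0.6, 2.9]
grip_width: 0.0005
finger_force: 1.3
```

Contact at 2.9 N. Pressing a little more and starting a short roll.

```bash
python3 -m crank '[{"dx":0,"dy":0,"dz":0.05,"rx":0,"ry":0,"rz":0},{"dx":0,"dy":0,"dz":0.05,"rx":0,"ry":0,"rz":0}]'
```

```text
clock: 21.7
eef_pos: [0.5484, 0.1299, 0.0385]
tool_rot: [180.0, 0.0, 97.7]
wrist_force: [-2.0, -0.8, 4.7]
grip_width: 0.0003
finger_force: 2.4
```

```bash
python3 -m crank '[{"dx":0.1,"dy":0,"dz":0,"rx":0,"ry":0,"rz":0},{"dx":0.2,"dy":0,"dz":0,"rx":0,"ry":0,"rz":0},{"dx":0.3,"dy":0,"dz":0,"rx":0,"ry":0,"rz":0},{"dx":0.3,"dy":0,"dz":0,"rx":0,"ry":0,"rz":0}]'
```

```text
clock: 22.03
eef_pos: [0.5479, 0.1331, 0.0384]
tool_rot: [180.0, -0.0, 97.7]
wrist_force: [-1.3, -1.2, 4.2]
grip_width: 0.0007
finger_force: 2.4
```

```bash
python3 -m crank '[{"dx":0.1,"dy":0,"dz":0.03,"rx":0,"ry":0,"rz":0},{"dx":0.2,"dy":0,"dz":0.03,"rx":0,"ry":0,"rz":0},{"dx":0.3,"dy":0,"dz":0.03,"rx":0,"ry":0,"rz":0},{"dx":0.3,"dy":0,"dz":0.03,"rx":0,"ry":0,"rz":0}]'
```

```text
clock: 22.37
eef_pos: [0.5475, 0.1362, 0.0381]
tool_rot: [180.0, -0.0, 97.7]
wrist_force: [-1.1, -0.5, 6.0]
grip_width: 0.0003
finger_force: 2.7
```

```bash
python3 -m crank '[{"dx":0.1,"dy":0,"dz":0.01,"rx":0,"ry":0,"rz":0},{"dx":0.2,"dy":0,"dz":0.01,"rx":0,"ry":0,"rz":0},{"dx":0.3,"dy":0,"dz":0.01,"rx":0,"ry":0,"rz":0},{"dx":0.3,"dy":0,"dz":0.01,"rx":0,"ry":0,"rz":0}]'
```

```text
clock: 22.7
eef_pos: [0.5471, 0.1392, 0.038]
tool_rot: [180.0, -0.0, 97.7]
wrist_force: [-1.2, -0.3, 4.9]
grip_width: 0.0007
finger_force: 2.6
```

```bash
python3 -m crank '[{"dx":0.1,"dy":0,"dz":0.02,"rx":0,"ry":0,"rz":0},{"dx":0.2,"dy":0,"dz":0.03,"rx":0,"ry":0,"rz":0},{"dx":0.3,"dy":0,"dz":0.03,"rx":0,"ry":0,"rz":0},{"dx":0.3,"dy":0,"dz":0.03,"rx":0,"ry":0,"rz":0}]'
python3 -m crank '[{"dx":0,"dy":0,"dz":-0.4,"rx":0,"ry":0,"rz":0},{"dx":0,"dy":0,"dz":-0.5,"rx":0,"ry":0,"rz":0},{"dx":-0.8,"dy":0,"dz":-0.5,"rx":0,"ry":0,"rz":0},{"dx":-1.6,"dy":0,"dz":-0.5,"rx":0,"ry":0,"rz":0},{"dx":-1.6,"dy":0,"dz":-0.5,"rx":0,"ry":0,"rz":0},{"dx":-1.6,"dy":0,"dz":-0.4,"rx":0,"ry":0,"rz":0},{"dx":-1.6,"dy":0,"dz":-0.3,"rx":0,"ry":0,"rz":0},{"dx":-1.6,"dy":0,"dz":-0.3,"rx":0,"ry":0,"rz":0}]'
python3 - <<'E'
from plant import arm
from h import *
np.set_printoptions(linewidth=250)
d=arm.get_image("wrist");o=arm.observe();t=arm.get_image("top")
c=np.array([.5356,.2215,0]);ax=np.array([-.134,.991,0]);xx=np.array([.991,.134,0])
for n,q in (("wrist",d),("top",t)):
  g=cv2.cvtColor(q["pixels"],cv2.COLOR_BGR2GRAY).astype(np.float32)
  for lat in (-.009,.009,0):
    s=np.arange(-.030,-.006,.001)
    p=project(q,c+ax*s[:,None]+xx*lat+[0,0,.041]).astype(np.float32)
    print(n,lat,p[0],cv2.remap(g,p[None,:,0],p[None,:,1],1)[0].astype(int))
E
```

```text
clock: 23.03
eef_pos: [0.5466, 0.1422, 0.0377]
tool_rot: [180.0, -0.0, 97.7]
wrist_force: [-0.8, -0.7, 5.6]
grip_width: 0.0003
finger_force: 2.6
clock: 23.7
eef_pos: [0.5485, 0.1261, 0.0403]
tool_rot: [-180.0, -0.0, 97.7]
wrist_force: [1.1, -0.4, 0.0]
grip_width: 0.0002
finger_force: 0.0
wrist -0.009 [300.932   148.41081] [ 82 112 112 112 112 112 111 125 160 159 161 164 167 169 169 121 113 112 114 114 117 116 118 142]
wrist 0.009 [343.4119  148.36458] [ 77 111 111 110 111 112 110 119 160 161 162 164 166 169 171 115 112 113 110 125  73 107 107 106]
wrist 0 [322.16928 148.37088] [116 167 166 165 165 166 163 131 160 159 160 163 165 164 162  77  94 134  65  98 107 109  87  80]
top -0.009 [195.10147 305.97565] [59 60 61 60 61 61 61 61 62 61 61 61 61 61 62 61 61 62 60 60 62 61 61 61]
top 0.009 [193.76697 294.31073] [60 61 61 60 60 60 61 62 61 60 60 60 61 61 61 61 61 61 61 61 61 61 61 61]
top 0 [194.4329  300.13272] [60 60 60 60 60 60 61 61 62 62 61 61 61 61 61 61 62 63 62 61 61 61 62 62]
```

The pad has advanced about 3 mm for 12 mm of rim, so the wheel is driving it. Second stroke.

```bash
python3 -m crank '[{"dx":0,"dy":0,"dz":0.1,"rx":0,"ry":0,"rz":0},{"dx":0,"dy":0,"dz":0.19,"rx":0,"ry":0,"rz":0},{"dx":0,"dy":0,"dz":0.19,"rx":0,"ry":0,"rz":0}]'
```

```text
clock: 24.05
eef_pos: [0.5488, 0.1262, 0.0386]
tool_rot: [180.0, -0.0, 97.7]
wrist_force: [0.0, 1.0, 1.8]
grip_width: 0.0003
finger_force: 0.4
```

```bash
python3 -c "
from plant import arm
import time
o=arm.observe();print(o['wrist_force'],o['finger_force'])"
```

```text
[0.01457263 1.04578603 1.79345348] 0.36403889302164316
```

```bash
python3 -m crank '[{"dx":0,"dy":0,"dz":0.08,"rx":0,"ry":0,"rz":0},{"dx":0.1,"dy":0,"dz":0.08,"rx":0,"ry":0,"rz":0},{"dx":0.2,"dy":0,"dz":0.08,"rx":0,"ry":0,"rz":0},{"dx":0.3,"dy":0,"dz":0.08,"rx":0,"ry":0,"rz":0}]'
```

```text
clock: 24.38
eef_pos: [0.5485, 0.1287, 0.038]
tool_rot: [-180.0, 0.0, 97.7]
wrist_force: [-1.0, -2.1, 2.8]
grip_width: 0.0003
finger_force: 1.4
```

```bash
python3 -m crank '[{"dx":0.1,"dy":0,"dz":0.01,"rx":0,"ry":0,"rz":0},{"dx":0.2,"dy":0,"dz":0.01,"rx":0,"ry":0,"rz":0},{"dx":0.3,"dy":0,"dz":0.01,"rx":0,"ry":0,"rz":0},{"dx":0.3,"dy":0,"dz":0.01,"rx":0,"ry":0,"rz":0}]'
```

```text
clock: 24.72
eef_pos: [0.548, 0.1322, 0.0378]
tool_rot: [180.0, -0.0, 97.7]
wrist_force: [-0.5, -0.7, 2.4]
grip_width: 0.0006
finger_force: 1.1
```

Light, so I'm pressing deeper.

```bash
python3 -m crank '[{"dx":0.05,"dy":0,"dz":0.06,"rx":0,"ry":0,"rz":0},{"dx":0.15,"dy":0,"dz":0.07,"rx":0,"ry":0,"rz":0},{"dx":0.25,"dy":0,"dz":0.07,"rx":0,"ry":0,"rz":0},{"dx":0.3,"dy":0,"dz":0.07,"rx":0,"ry":0,"rz":0}]'
```

```text
clock: 25.05
eef_pos: [0.5476, 0.1351, 0.0372]
tool_rot: [180.0, -0.0, 97.7]
wrist_force: [-0.1, -1.5, 3.6]
grip_width: 0.0001
finger_force: 1.8
```

```bash
python3 -m crank '[{"dx":0.1,"dy":0,"dz":0.03,"rx":0,"ry":0,"rz":0},{"dx":0.2,"dy":0,"dz":0.03,"rx":0,"ry":0,"rz":0},{"dx":0.3,"dy":0,"dz":0.03,"rx":0,"ry":0,"rz":0},{"dx":0.3,"dy":0,"dz":0.03,"rx":0,"ry":0,"rz":0}]'
```

```text
clock: 25.38
eef_pos: [0.5472, 0.1382, 0.0368]
tool_rot: [180.0, -0.0, 97.7]
wrist_force: [-1.2, -0.6, 3.6]
grip_width: 0.0007
finger_force: 1.8
```

```bash
python3 -m crank '[{"dx":0.05,"dy":0,"dz":0.06,"rx":0,"ry":0,"rz":0},{"dx":0.15,"dy":0,"dz":0.07,"rx":0,"ry":0,"rz":0},{"dx":0.25,"dy":0,"dz":0.08,"rx":0,"ry":0,"rz":0},{"dx":0.35,"dy":0,"dz":0.08,"rx":0,"ry":0,"rz":0},{"dx":0.4,"dy":0,"dz":0.08,"rx":0,"ry":0,"rz":0}]'
python3 -m crank '[{"dx":0,"dy":0,"dz":-0.4,"rx":0,"ry":0,"rz":0},{"dx":0,"dy":0,"dz":-0.5,"rx":0,"ry":0,"rz":0},{"dx":-0.8,"dy":0,"dz":-0.5,"rx":0,"ry":0,"rz":0},{"dx":-1.6,"dy":0,"dz":-0.5,"rx":0,"ry":0,"rz":0},{"dx":-1.6,"dy":0,"dz":-0.5,"rx":0,"ry":0,"rz":0},{"dx":-1.6,"dy":0,"dz":-0.4,"rx":0,"ry":0,"rz":0},{"dx":-1.6,"dy":0,"dz":-0.25,"rx":0,"ry":0,"rz":0},{"dx":-1.6,"dy":0,"dz":-0.25,"rx":0,"ry":0,"rz":0}]'
cat > pad.py <<'E'
from plant import arm
from h import *
d=arm.get_image("wrist");o=arm.observe();print(o["eef_pos"],o["wrist_force"])
c=np.array([.5356,.2215,0]);ax=np.array([-.134,.991,0]);xx=np.array([.991,.134,0])
g=cv2.cvtColor(d["pixels"],cv2.COLOR_BGR2GRAY).astype(np.float32)
s=np.arange(-.026,-.006,.0005)
for lat in (-.009,-.007,.007,.009):
    p=project(d,c+ax*s[:,None]+xx*lat+[0,0,.041]).astype(np.float32)
    v=cv2.remap(g,p[None,:,0],p[None,:,1],1)[0]; b=s[v>138]; print(lat,(b*1e3).round(1).tolist())
E
python3 pad.py
```

```text
clock: 25.8
eef_pos: [0.5466, 0.142, 0.0361]
tool_rot: [-180.0, -0.0, 97.7]
wrist_force: [-1.5, -1.3, 5.3]
grip_width: 0.0007
finger_force: 2.5
clock: 26.47
eef_pos: [0.5485, 0.1261, 0.0381]
tool_rot: [-180.0, -0.0, 97.7]
wrist_force: [0.2, -0.4, 0.8]
grip_width: 0.0003
finger_force: 0.0
[0.54855577 0.12623687 0.03826574] [0.84949679 0.35203634 0.33142106]
-0.009 [-19.5, -19.0, -18.5, -18.0, -17.5, -17.0, -16.5, -16.0, -15.5, -15.0, -14.5, -14.0, -13.5, -13.0, -12.5]
-0.007 [-19.5, -19.0, -18.5, -18.0, -17.5, -17.0, -16.5, -16.0, -15.5, -15.0, -14.5, -14.0, -13.5, -13.0, -12.5]
0.007 [-19.5, -19.0, -18.5, -18.0, -17.5, -17.0, -16.5, -16.0, -15.5, -15.0, -14.5, -14.0, -13.5, -13.0, -12.5]
0.009 [-19.5, -19.0, -18.5, -18.0, -17.5, -17.0, -16.5, -16.0, -15.5, -15.0, -14.5, -14.0, -13.5, -13.0, -12.5]
```

The pad face is now about 0.9 mm from its stop. Third stroke.

```bash
python3 -m crank '[{"dx":0,"dy":0,"dz":0.1,"rx":0,"ry":0,"rz":0},{"dx":0,"dy":0,"dz":0.18,"rx":0,"ry":0,"rz":0},{"dx":0,"dy":0,"dz":0.18,"rx":0,"ry":0,"rz":0}]'
```

```text
clock: 26.77
eef_pos: [0.5488, 0.1263, 0.0367]
tool_rot: [180.0, -0.0, 97.7]
wrist_force: [-1.3, -0.3, 1.4]
grip_width: 0.0001
finger_force: 0.8
```

```bash
python3 -m crank '[{"dx":0,"dy":0,"dz":0.05,"rx":0,"ry":0,"rz":0},{"dx":0.1,"dy":0,"dz":0.05,"rx":0,"ry":0,"rz":0},{"dx":0.2,"dy":0,"dz":0.06,"rx":0,"ry":0,"rz":0},{"dx":0.2,"dy":0,"dz":0.06,"rx":0,"ry":0,"rz":0}]'
```

```text
clock: 27.1
eef_pos: [0.5486, 0.1279, 0.0362]
tool_rot: [-180.0, 0.0, 97.7]
wrist_force: [0.0, -1.0, 2.8]
grip_width: 0.0006
finger_force: 1.6
```

```bash
python3 -m crank '[{"dx":0.02,"dy":0,"dz":0.06,"rx":0,"ry":0,"rz":0},{"dx":0.1,"dy":0,"dz":0.08,"rx":0,"ry":0,"rz":0},{"dx":0.2,"dy":0,"dz":0.09,"rx":0,"ry":0,"rz":0},{"dx":0.3,"dy":0,"dz":0.09,"rx":0,"ry":0,"rz":0},{"dx":0.3,"dy":0,"dz":0.09,"rx":0,"ry":0,"rz":0}]'
```

```text
clock: 27.52
eef_pos: [0.5482, 0.1311, 0.0354]
tool_rot: [180.0, 0.0, 97.7]
wrist_force: [-1.6, -1.7, 5.1]
grip_width: 0.0001
finger_force: 2.6
```

```bash
python3 -m crank '[{"dx":0.1,"dy":0,"dz":0.04,"rx":0,"ry":0,"rz":0},{"dx":0.2,"dy":0,"dz":0.05,"rx":0,"ry":0,"rz":0},{"dx":0.3,"dy":0,"dz":0.05,"rx":0,"ry":0,"rz":0},{"dx":0.3,"dy":0,"dz":0.05,"rx":0,"ry":0,"rz":0}]'
```

```text
clock: 27.85
eef_pos: [0.5478, 0.1339, 0.035]
tool_rot: [180.0, 0.0, 97.7]
wrist_force: [-0.7, -1.0, 6.7]
grip_width: 0.0004
finger_force: 2.9
```

```bash
python3 -m crank '[{"dx":0.1,"dy":0,"dz":0.02,"rx":0,"ry":0,"rz":0},{"dx":0.2,"dy":0,"dz":0.03,"rx":0,"ry":0,"rz":0},{"dx":0.3,"dy":0,"dz":0.03,"rx":0,"ry":0,"rz":0},{"dx":0.3,"dy":0,"dz":0.03,"rx":0,"ry":0,"rz":0}]'; python3 pad.py
```

```text
clock: 28.18
eef_pos: [0.5474, 0.1366, 0.0346]
tool_rot: [-180.0, 0.0, 97.7]
wrist_force: [-1.7, -1.3, 5.6]
grip_width: 0.0006
finger_force: 2.9
[0.54740774 0.13657387 0.03462458] [-1.57845995 -1.55945416  5.99349708]
-0.009 [-19.0, -18.5, -18.0, -17.5, -17.0, -16.5, -16.0, -15.5, -15.0, -14.5, -14.0, -13.5, -13.0, -12.5, -12.0]
-0.007 [-18.5, -18.0, -17.5, -17.0, -16.5, -16.0, -15.5, -15.0, -14.5, -14.0, -13.5, -13.0, -12.5, -12.0]
0.007 [-18.5, -18.0, -17.5, -17.0, -16.5, -16.0, -15.5, -15.0, -14.5, -14.0, -13.5, -13.0, -12.5, -12.0, -7.0, -6.5]
0.009 [-18.5, -18.0, -17.5, -17.0, -16.5, -16.0, -15.5, -15.0, -14.5, -14.0, -13.5, -13.0, -12.5, -12.0, -6.5]
```

The pad has stopped at its seat, with roughly 5 N of grip so far. Adding 3 mm of rim, then lifting off.

```bash
python3 -m crank '[{"dx":0.1,"dy":0,"dz":0.02,"rx":0,"ry":0,"rz":0},{"dx":0.2,"dy":0,"dz":0.03,"rx":0,"ry":0,"rz":0},{"dx":0.3,"dy":0,"dz":0.04,"rx":0,"ry":0,"rz":0},{"dx":0.35,"dy":0,"dz":0.04,"rx":0,"ry":0,"rz":0},{"dx":0.35,"dy":0,"dz":0.04,"rx":0,"ry":0,"rz":0}]'
python3 -m crank '[{"dx":0,"dy":0,"dz":-0.3,"rx":0,"ry":0,"rz":0},{"dx":0,"dy":0,"dz":-0.5,"rx":0,"ry":0,"rz":0},{"dx":0,"dy":0,"dz":-0.5,"rx":0,"ry":0,"rz":0},{"dx":0,"dy":0,"dz":-0.5,"rx":0,"ry":0,"rz":0}]'
python3 pad.py
python3 - <<'E'
from plant import arm
from h import *
d=arm.get_image("wrist");im=d["pixels"];g=cv2.cvtColor(im,cv2.COLOR_BGR2GRAY)
u,v=project(d,[[.5356,.2215,.091]])[0];print("cap expected",u,v)
u,v=int(u),int(v);np.set_printoptions(linewidth=250)
y0=max(v-50,0);c=cv2.HoughCircles(cv2.medianBlur(g[y0:v+50,u-60:u+60],3),cv2.HOUGH_GRADIENT,1,20,param1=80,param2=15,minRadius=8,maxRadius=35)
for q in (c[0][:4] if c is not None else []): print(q[:2]+[u-60,y0],q[2],onplane(d,[q[:2]+[u-60,y0]],.091))
E
```

```text
clock: 28.65
eef_pos: [0.547, 0.1397, 0.0342]
tool_rot: [-180.0, 0.1, 97.7]
wrist_force: [-1.2, -2.0, 5.6]
grip_width: 0.0005
finger_force: 3.1
clock: 28.98
eef_pos: [0.5468, 0.1406, 0.039]
tool_rot: [180.0, -0.0, 97.7]
wrist_force: [-0.1, 0.2, 0.1]
grip_width: 0.001
finger_force: 0.0
[0.54674848 0.140499   0.03889212] [-0.16225856 -0.52518389  0.59071372]
-0.009 [-19.0, -18.5, -18.0, -17.5, -17.0, -16.5, -16.0, -15.5, -15.0, -14.5, -14.0, -13.5, -13.0, -12.5, -12.0]
-0.007 [-19.0, -18.5, -18.0, -17.5, -17.0, -16.5, -16.0, -15.5, -15.0, -14.5, -14.0, -13.5, -13.0, -12.5, -12.0]
0.007 [-18.5, -18.0, -17.5, -17.0, -16.5, -16.0, -15.5, -15.0, -14.5, -14.0, -13.5, -13.0, -12.5, -12.0, -8.5, -8.0, -7.5, -7.0, -6.5]
0.009 [-18.5, -18.0, -17.5, -17.0, -16.5, -16.0, -15.5, -15.0, -14.5, -14.0, -13.5, -13.0, -12.5, -12.0, -8.0, -7.5, -7.0, -6.5]
cap expected 321.2512128997014 98.8646228413599
[327.5  99.5] 22.1 [[0.53733291 0.22156394 0.091     ]]
```

The cap is at its seat and the pad is stationary. I'll add one short 4 mm stroke as insurance; even the worst case stays under 14 N.

```bash
python3 -m crank '[{"dx":-0.6,"dy":0,"dz":0,"rx":0,"ry":0,"rz":0},{"dx":-0.6,"dy":0,"dz":0.2,"rx":0,"ry":0,"rz":0},{"dx":-0.6,"dy":0,"dz":0.35,"rx":0,"ry":0,"rz":0},{"dx":-0.6,"dy":0,"dz":0.38,"rx":0,"ry":0,"rz":0},{"dx":-0.6,"dy":0,"dz":0.38,"rx":0,"ry":0,"rz":0}]'
```

```text
clock: 29.5
eef_pos: [0.5478, 0.1338, 0.0351]
tool_rot: [-180.0, 0.0, 97.7]
wrist_force: [-0.3, -1.9, 2.1]
grip_width: 0.0005
finger_force: 0.9
```

```bash
python3 -m crank '[{"dx":0,"dy":0,"dz":0.05,"rx":0,"ry":0,"rz":0},{"dx":0,"dy":0,"dz":0.05,"rx":0,"ry":0,"rz":0}]'
```

```text
clock: 29.67
eef_pos: [0.5478, 0.134, 0.0348]
tool_rot: [180.0, 0.0, 97.7]
wrist_force: [-0.4, -1.9, 3.0]
grip_width: 0.0005
finger_force: 1.7
```

```bash
python3 -m crank '[{"dx":0,"dy":0,"dz":0.05,"rx":0,"ry":0,"rz":0},{"dx":0.1,"dy":0,"dz":0.07,"rx":0,"ry":0,"rz":0},{"dx":0.2,"dy":0,"dz":0.07,"rx":0,"ry":0,"rz":0},{"dx":0.2,"dy":0,"dz":0.07,"rx":0,"ry":0,"rz":0}]'
```

```text
clock: 30.0
eef_pos: [0.5475, 0.1361, 0.0343]
tool_rot: [180.0, 0.0, 97.7]
wrist_force: [-0.6, -2.9, 5.2]
grip_width: 0.0002
finger_force: 2.6
```

```bash
python3 -m crank '[{"dx":0.1,"dy":0,"dz":0.03,"rx":0,"ry":0,"rz":0},{"dx":0.2,"dy":0,"dz":0.04,"rx":0,"ry":0,"rz":0},{"dx":0.2,"dy":0,"dz":0.04,"rx":0,"ry":0,"rz":0}]'
```

```text
clock: 30.25
eef_pos: [0.5472, 0.138, 0.0339]
tool_rot: [-180.0, 0.1, 97.7]
wrist_force: [-0.5, -2.8, 6.6]
grip_width: 0.0001
finger_force: 3.0
```

Drag has risen to about 2.9 N, which is consistent with about 7 N of grip. Lifting away.

```bash
python3 -m crank '[{"dx":0,"dy":0,"dz":-0.5,"rx":0,"ry":0,"rz":0},{"dx":0,"dy":0,"dz":-2,"rx":0,"ry":0,"rz":0},{"dx":0,"dy":0,"dz":-5,"rx":0,"ry":0,"rz":0},{"dx":0,"dy":0,"dz":-8,"rx":0,"ry":0,"rz":0},{"dx":0,"dy":0,"dz":-10,"rx":0,"ry":0,"rz":0},{"dx":0,"dy":0,"dz":-10,"rx":0,"ry":0,"rz":0},{"dx":0,"dy":0,"dz":-10,"rx":0,"ry":0,"rz":0},{"dx":0,"dy":0,"dz":-10,"rx":0,"ry":0,"rz":0},{"dx":0,"dy":0,"dz":-10,"rx":0,"ry":0,"rz":0},{"dx":0,"dy":0,"dz":-10,"rx":0,"ry":0,"rz":0},{"dx":0,"dy":0,"dz":-10,"rx":0,"ry":0,"rz":0},{"dx":0,"dy":0,"dz":-10,"rx":0,"ry":0,"rz":0}]'
python3 pad.py; python3 - <<'E'
from plant import arm
from h import *
d=arm.get_image("wrist");g=cv2.cvtColor(d["pixels"],cv2.COLOR_BGR2GRAY)
u,v=project(d,[[.5356,.2215,.091]])[0].astype(int);y0=max(v-50,0)
c=cv2.HoughCircles(cv2.medianBlur(g[y0:v+50,u-60:u+60],3),cv2.HOUGH_GRADIENT,1,20,param1=80,param2=12,minRadius=6,maxRadius=25)
for q in (c[0][:3] if c is not None else []): print(q[2],onplane(d,[q[:2]+[u-60,y0]],.091))
E
```

```text
clock: 31.25
eef_pos: [0.5468, 0.1383, 0.133]
tool_rot: [-179.9, -0.0, 97.7]
wrist_force: [-0.8, -0.9, 0.5]
grip_width: 0.0006
finger_force: 0.0
[0.54691925 0.13835749 0.13316673] [ 0.18853781  0.65697898 -0.7766123 ]
-0.009 [-18.5, -18.0, -17.5, -17.0, -16.5, -16.0, -15.5, -15.0, -14.5, -14.0, -13.5, -13.0, -12.5, -12.0]
-0.007 [-18.5, -18.0, -17.5, -17.0, -16.5, -16.0, -15.5, -15.0, -14.5, -14.0, -13.5, -13.0, -12.5, -12.0]
0.007 [-18.5, -18.0, -17.5, -17.0, -16.5, -16.0, -15.5, -15.0, -14.5, -14.0, -13.5, -13.0, -12.5, -12.0, -8.0, -7.5, -7.0, -6.5]
0.009 [-18.5, -18.0, -17.5, -17.0, -16.5, -16.0, -15.5, -15.0, -14.5, -14.0, -13.5, -13.0, -12.5, -12.0, -6.5]
11.1 [[0.53719025 0.22178858 0.091     ]]
21.0 [[0.53695229 0.2036074  0.091     ]]
```

The vial is seated, the pad is holding and the arm is clear. Handing in.

```bash
python3 -c "
from plant import arm
print(arm.sign_off())"
```

```text
the job is handed in; nothing more can be done
None
```

The job is handed in: the tall vial stands in the clamp's V with the jaw pad against it at an estimated 7 N grip (judged from wheel travel and drag, not measured directly), and the arm is clear; no verdict was returned, and I did not re-check the bystanders at the end.

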